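# A coaster for the honey jar

## Task

Clear both cups from in front of the coaster dispenser into the dark wooden tray, then pull the green bottom coaster out through the dispenser's front slot and lay it flat in the middle of the placemat, its long side along the mat's long side. Stand the honey jar in the middle of that coaster, and put each cup back in the centre of the round mat of its own colour. Keep cups and jar upright and leave the other coasters in the dispenser.

Things in the scene. Friction and masses are not known exactly. Their poses are not given: they have to be found in the camera images.
- cup_rose: small white china cup with rose band, rim, inside floor and handle: 62 mm across from 26 mm up to the rim, tapering to a 42 mm foot, 58 mm tall, wall 3 mm, 120 g. Origin: centre of the underside, z up. The handle sticks out along its -x to 55 mm from the axis, 20 to 50 mm up. Starts on one of the round mats, not necessarily its own, handle roughly towards the robot
- cup_yellow: small white china cup with yellow band, rim, inside floor and handle: 62 mm across from 26 mm up to the rim, tapering to a 42 mm foot, 58 mm tall, wall 3 mm, 120 g. Origin: centre of the underside, z up. The handle sticks out along its -x to 55 mm from the axis, 20 to 50 mm up. Starts on one of the round mats, not necessarily its own, handle roughly towards the robot
- coaster: green glazed tile, lowest of three in the dispenser: 100 (x) x 66 (y) x 8 mm, 110 g. Origin: centre of underside, x along its long side. Its front (-x) end juts 38 mm out of the slot, underside 16 mm above the table, free air below: grip it there across the 66 mm and draw it level along the dispenser's -x at least 70 mm before lifting. Two more of 110 g lie on it and drop as it leaves
- coaster_top: terracotta coloured coaster, top of the stack, 100 x 66 x 8 mm (a white one lies between it and the green one); origin: centre of its underside. It stays in the dispenser and sinks 8 mm when the green one has been drawn
- honey_jar: amber glass jar with paper label and white lid, 56 mm across, 85 mm tall, 280 g; origin: centre of its underside, z up. Stands left or right of the dispenser; a red and steel tin of like size stands on the other side
- dispenser: pale wooden coaster dispenser fixed to the table: 114 (x) x 80 (y) x 58 mm tall, open on top, walls 5 mm, inner floor 16 mm above the table, in its front (-x) face a slot over the whole inner width of 70 mm from 16 to 27 mm high. Origin: centre of its underside; its -x points the way the coasters come out, roughly towards the robot
- tray: dark wooden tray fixed to the table, 240 (x) x 130 (y) mm outside, wall 5 mm, rim 14 mm high, inner floor 5 mm above the table; origin: centre of its underside, x along its long side. Room for the two cups one behind the other along x, at 56 mm either side of its centre. Left or right of the table
- placemat: cork mat with grey border fixed to the table, 180 (x) x 140 (y) x 2 mm; origin: centre of its underside, x along its long side. On the other side of the table from the tray
- mat_rose: flat round rose mat fixed to the table, 84 mm across, 3 mm thick, the place of the rose cup; origin: centre of its underside (on the table). The two mats lie 118 mm apart in front of the coaster dispenser, either one on the left
- mat_yellow: flat round yellow mat fixed to the table, 84 mm across, 3 mm thick, the place of the yellow cup; origin: centre of its underside (on the table). The two mats lie 118 mm apart in front of the coaster dispenser, either one on the left
Not all that is in view belongs to the job. Of the things that look like the placemat, the largest one is meant.

How it is judged:
By the outcome, as a careful person would: the job done as asked, in the order asked, and still so for the second after the job is handed in, with the robot touching nothing.
It also fails if it takes over 136 s, if anything falls off the work surface, if the arm or the gripper's body presses on something with over 40 N, if the wrist force passes 120 N, or if a joint passes its speed limit or range.

## Robot

A 6-joint arm with a two-finger parallel gripper is mounted at the origin on the work surface. World frame = base frame: x ahead of the robot, y to its left, z up, the work surface at z = 0. Lengths are in m, angles in rad, forces in N, time in s.
With the tool pointing down it reaches from about 0.35 to 0.975 m from the base axis. Payload 4.9 kg.
Tool frame: the origin (TCP) lies on the front face of the gripper's body, between the roots of the fingers; the fingertips stand ctrl.tip_extent ahead of it and the grasp point (between the pads) lies 54 mm ahead of it (ctrl.tip_extent is the distance from the TCP to the fingertips, in m); z points along the fingers, y is the line along which they close (so a half turn about z gives the same grasp; the last joint's range is limited). The gripper opens to 85 mm and grips with 20 to 120 N. Pads are 22 mm wide; open, the fingers measure 114 mm over their backs; the gripper's body (76 mm by 85 mm) begins 54 mm behind the grasp point. The pads swing forward as they close: fully open they stand 13 mm farther back than shut.
Start: joints at [1.134, 0.053, 1.613, -0, 1.476, -0.119], TCP at [0.195, 0.594, 0.304] pointing down, gripper open.
Joint ranges: [-3.01, 3.01], [-1.01, 2.22], [0.06, 2.58], [-1.02, 4.17], [0.09, 2.62], [-3.14, 3.14]. Speed limits (rad/s): [2.57, 2.57, 3.14, 3.14, 3.14, 3.14].

## Interface

Orientations are given as a rotation vector (axis times angle).
In Python, from station import ctrl gives the robot as it stands.
- The arm moves only by the tool apply_moves, never from a script. Its argument "rows" is one flat list of numbers, 6 for each row, row after row: the shift along the tool's x, y, z normalised to -1 to 1, where 1 is 0.6 m, then the turn, a rotation vector about the tool's x, y, z normalised to -1 to 1, where 1 is 90 degrees. A call has 1 to 20 rows; each row is the pose to reach, as a shift and turn from the pose commanded when the call began, along the tool's axes at that moment; what a row does not reach only later rows make up. A row lasts 1/10 s, in which the tool goes at most 50 mm and 8.59 degrees, less where a joint would pass 70% of its speed; a pose out of reach is approached as far as the arm can. A call with a number of a shift or a turn outside -1 to 1 is refused whole. A call with a gripper value outside its range is refused whole. "grip" is the opening, from 0 (shut) to 1 (fully open), set as the call begins (left out, the last holds). The fingers move at their own pace and stop on an object; "grip_force" is the grip in N (left out, the last holds). Time passes only in rows, so rows that repeat a pose let the fingers close. It gives the time, the measured TCP pose, the force, the opening and the grip force at its end, in the units of the state.
- ctrl.get_obs(): the state, without advancing time (a new reading comes with each control period).
- ctrl.get_image(name): name is "scene" or "top" or "wrist"; returns (picture, depth): 400x640x3 uint8, blue, green, red; 400x640 float32, m along the optical axis (not along the pixel's ray), 0 where there is no reading.
- ctrl.camera_model(name): a dict with "mtx" (3x3 intrinsics, pixels), "k1" (the pictures are not rectified: a ray, as slopes to the right and down, at radius r is drawn at 1 + k1 r^2 times it, then the intrinsics apply), "R" (3x3) and "t" (3): a world point X has camera coordinates R X + t; the wrist camera has in their place "tool_from_camera" (4x4, takes a point from camera to tool coordinates, whose origin is the TCP and whose axes are the flange's). Camera axes: x right, y down, z forward; pixel columns grow to the right and rows downward; lengths in m; the calibration is good to about 2 mm. A picture is of the moment at which its call begins: read the wrist's pose just before it. camera_model takes no time and is no camera call.
- ctrl.finish_job(): hands the job in; it is judged then, once.
The state is a dict: "t": time; "q": joint angles; "dq": joint speeds; "effort": joint torques, N m; "tool_pos": TCP position; "tool_rot": TCP orientation; "contact_force": force on the tool from outside, world axes, zero at the start; "wrist_torque": the same for the moment, N m; "opening": finger opening in m; "grip_force": force on a finger pad.
Only numpy, scipy, OpenCV 4.12 (cv2) and the standard library are available. Lean on these libraries where they do the work, as an engineer would, in place of code of your own. Each camera call takes 0.05 s, during which the arm holds its last target. There are 200 camera calls.

## Working session

There is one attempt and no reset: what is moved stays moved. The work goes in short steps, Python scripts to look and compute and a tool call to move; the robot and the scene stay as the last step left them, time stands still between calls to the robot, and variables do not carry over. Pictures are saved under pics/ and viewed, at most 14 in all, crops included, and the job is handed in when it is done.

Besides the shell and the picture viewer there is one more tool, called in YAML: its name, and indented under it one key for each argument. apply_moves: Moves the arm, as the interface text tells. Its arguments: {"type":"object","properties":{"rows":{"type":"array","items":{"type":"number"}},"grip":{"type":"number"},"grip_force":{"type":"number"}},"required":["rows"]}

```bash
mkdir -p pics; ls; python3 - <<'E'
from station import ctrl
import cv2,numpy as np
o=ctrl.get_obs();print(o, ctrl.tip_extent)
for n in("scene","top"):
    im,d=ctrl.get_image(n);cv2.imwrite(f"pics/{n}0.png",im);np.save(f"{n}0_d.npy",d)
    print(n,ctrl.camera_model(n))
print(ctrl.camera_model("wrist"))
E
```

```text
pics
{'t': 0.0, 'q': array([ 1.13402380e+00,  5.33618844e-02,  1.61433311e+00, -1.95967450e-05,
        1.47602801e+00, -1.19035006e-01]), 'dq': array([-0.00104274,  0.00048976,  0.00079184,  0.00050107,  0.00023517,
       -0.00024462]), 'effort': array([-1.23474110e-03, -3.93686700e+01, -3.70175564e+01, -1.57153727e-04,
        6.88363143e-03,  3.21727924e-06]), 'tool_pos': array([0.19507486, 0.59325608, 0.3026364 ]), 'tool_rot': array([-0.49691143, -3.10147047,  0.00322579]), 'contact_force': array([0.66802396, 0.2029212 , 0.04237985]), 'wrist_torque': array([-0.00904169,  0.02684066, -0.03985051]), 'grip_force': 0.0, 'opening': 0.08571696915139944} 0.0726
scene {'mtx': array([[414.97714619,   0.        , 323.39569211],
       [  0.        , 414.97714619, 200.82099979],
       [  0.        ,   0.        ,   1.        ]]), 'k1': -0.034087949977405094, 'R': array([[ 0.72957561,  0.68370237,  0.01644678],
       [ 0.52945436, -0.54942933, -0.64637875],
       [-0.43289434,  0.48028999, -0.76283944]]), 't': array([-0.37115795, -0.17953737,  1.38024993])}
top {'mtx': array([[510.245107
[... 254 characters left out ...]
 1.36772406e-02, -1.80927843e-01],
       [ 1.80952716e-01,  5.93102059e-04, -9.83491618e-01]]), 't': array([0.04876623, 0.44318699, 1.14791927])}
{'mtx': array([[311.37796864,   0.        , 321.08445283],
       [  0.        , 311.37796864, 197.75142719],
       [  0.        ,   0.        ,   1.        ]]), 'k1': -0.046855756181140185, 'tool_from_camera': array([[-5.68261438e-04, -9.55070332e-01, -2.96378707e-01,
         7.56032965e-02],
       [ 9.99998800e-01, -9.69948028e-04,  1.20827786e-03,
         1.77296773e-05],
       [-1.44146228e-03, -2.96377664e-01,  9.55069737e-01,
        -7.05667394e-02],
       [ 0.00000000e+00,  0.00000000e+00,  0.00000000e+00,
         1.00000000e+00]])}
```

View pics/top0.png

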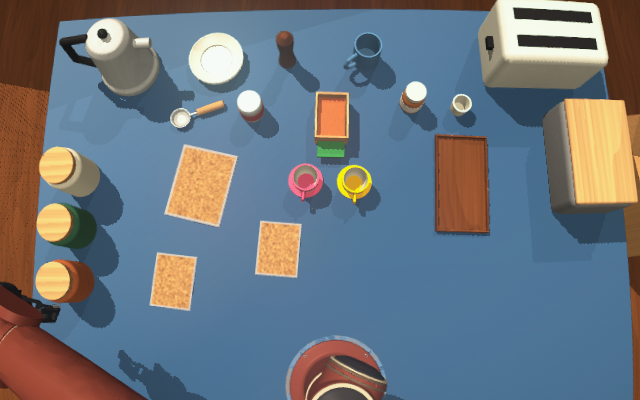

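View pics/scene0.png

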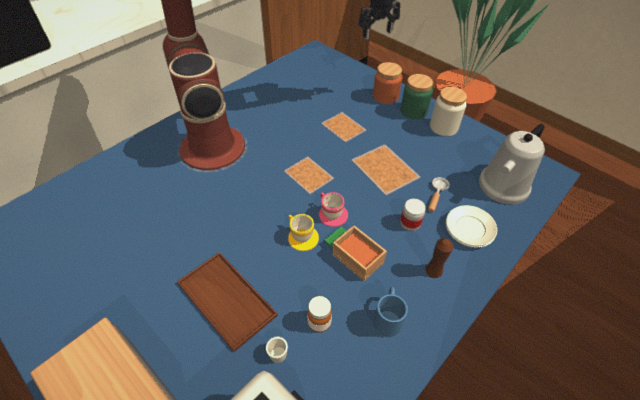

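```bash
cat > h.py <<'E'
from station import ctrl
import cv2,numpy as np
from scipy.spatial.transform import Rotation as Ro
def cam(n,obs=None):
    m=ctrl.camera_model(n)
    if n=="wrist":
        o=obs or ctrl.get_obs();T=m["tool_from_camera"];Rw=Ro.from_rotvec(o["tool_rot"]).as_matrix()
        Rc=Rw@T[:3,:3];c=Rw@T[:3,3]+o["tool_pos"]
    else: Rc=m["R"].T;c=-Rc@m["t"]
    return m["mtx"],m["k1"],Rc,c
def ray(cm,uv):
    K,k1,Rc,c=cm;uv=np.atleast_2d(np.asarray(uv,float))
    n=cv2.undistortPoints(uv[:,None],K,np.array([k1,0,0,0,0.]))[:,0]
    return np.c_[n,np.ones(len(n))]@Rc.T
def plane(cm,uv,z):
    d=ray(cm,uv);c=cm[3];return (c+d*((z-c[2])/d[:,2])[:,None])[:,:2]
def proj(cm,P):
    K,k1,Rc,c=cm;p=(np.atleast_2d(P)-c)@Rc
    n=p[:,:2]/p[:,2:];n=n*(1+k1*(n**2).sum(1,keepdims=True))
    return n*[K[0,0],K[1,1]]+K[:2,2]
def hsv(im):return cv2.cvtColor(im,cv2.COLOR_BGR2HSV)
def blobs(mask,amin=40,roi=None):
    mask=mask.astype(np.uint8)*255
    if roi:
        z=np.zeros_like(mask);a,b,c,d=roi;z[b:d,a:c]=mask[b:d,a:c];mask=z
    cs,_=cv2.findContours(mask,cv2.RETR_EXTERNAL,cv2.CHAIN_APPROX_NONE)
    return sorted([c[:,0].astype(float) for c in cs if cv2.contourArea(c)>=amin],key=lambda c:-cv2.contourArea(c.astype(np.float32)))
def rect(P):  # contour in world m -> centre, long/short size, yaw of long side deg
    (cx,cy),(w,h),a=cv2.minAreaRect((P*1000).astype(np.float32))
    if w<h: w,h,a=h,w,a+90
    return np.round([cx,cy,w,h,(a+90)%180-90],1)
def move(x,y,z,yaw):  # row towards TCP target; yaw = world angle of tool y axis minus 90deg
    o=ctrl.get_obs();R0=Ro.from_rotvec(o["tool_rot"]);a=np.radians(yaw)
    yv=np.array([-np.sin(a),np.cos(a),0]);zv=np.array([0,0,-1.]);Rt=Ro.from_matrix(np.c_[np.cross(yv,zv),yv,zv])
    return np.round(np.r_[R0.inv().apply(np.array([x,y,z])-o["tool_pos"])/.6,(R0.inv()*Rt).as_rotvec()/(np.pi/2)],4)
E
python3 - <<'E'
from h import *
im=cv2.imread("pics/top0.png");cm=cam("top");H=hsv(im);h,s,v=H[...,0],H[...,1],H[...,2]
notblue=~((h>95)&(h<125)&(s>90))
def rep(name,m,z,roi,k=1):
    for c in blobs(m,30,roi)[:k]: print(name,rect(plane(cm,c,z)),"area",len(c), c.mean(0).round())
rep("placemat",notblue,.002,(150,135,245,235))
rep("tray",notblue,.014,(425,125,500,243))
rep("disp",notblue&~((h>40)&(h<85)),.058,(305,85,360,150))
rep("green",(h>40)&(h<85)&(s>100),.024,(300,130,360,170))
rep("mat+cup L",notblue,.003,(280,160,328,205));rep("mat+cup R",notblue,.003,(332,160,380,205))
rep("jar",(s<60)&(v>150),.085,(395,75,430,115));rep("tin",(s<60)&(v>150),.085,(230,85,270,125))
a=im[80:210,230:440];cv2.imwrite("pics/top_crop.png",cv2.resize(a,None,fx=3.8,fy=3.8,interpolation=cv2.INTER_CUBIC))
E
```

```text
placemat [493.8 300.7 233.1 180.5 -12.8] area 439 [210. 172.]
tray [ 471.1 -312.1  244.2  134.5   -2.5] area 297 [461. 184.]
disp [617.8  -7.6 144.2 106.   -1.8] area 209 [336. 120.]
green [556.1   4.9  64.9  37.4  89.2] area 104 [330. 148.]
mat+cup L [476.9  62.7 103.5  96.7  -0.8] area 123 [309. 185.]
mat+cup R [482.3 -49.2 116.   86.7   9.4] area 144 [350. 177.]
jar [ 679.  -196.7   50.    48.7   86.1] area 57 [416.  91.]
tin [657.7 196.2  55.1  54.2   0.7] area 68 [248. 101.]
```

View pics/top_crop.png

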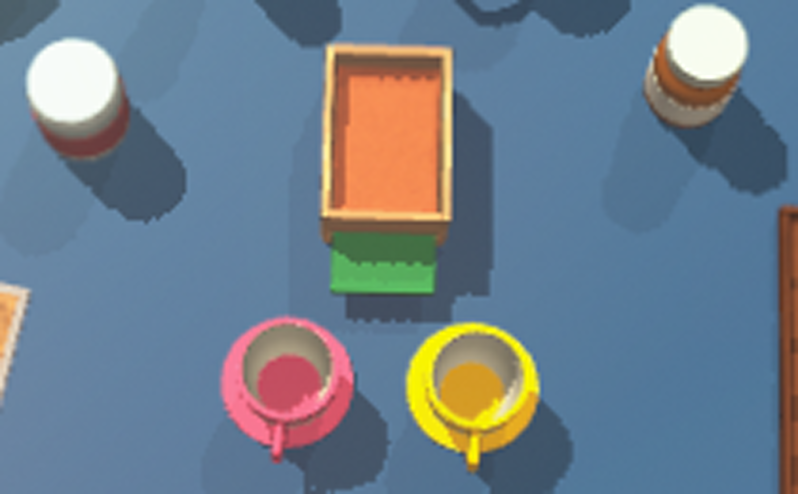

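The top view shows rose cup on the rose mat (crop 288,380), yellow on yellow (472,385), the amber jar on the right (700,70), the red tin on the left, the green tile jutting out at (383,262). Moving for a closer wrist view.

```bash
python3 -c "
from h import *
print(move(.5,0,.34,0))"
```

```text
[-7.917e-01 -7.807e-01 -6.070e-02 -1.200e-03 -3.000e-04 -2.023e-01]
```

apply_moves:
  rows: [-0.792,-0.781,-0.061,-0.001,0,-0.202,-0.792,-0.781,-0.061,-0.001,0,-0.202,-0.792,-0.781,-0.061,-0.001,0,-0.202,-0.792,-0.781,-0.061,-0.001,0,-0.202,-0.792,-0.781,-0.061,-0.001,0,-0.202,-0.792,-0.781,-0.061,-0.001,0,-0.202,-0.792,-0.781,-0.061,-0.001,0,-0.202,-0.792,-0.781,-0.061,-0.001,0,-0.202,-0.792,-0.781,-0.061,-0.001,0,-0.202,-0.792,-0.781,-0.061,-0.001,0,-0.202,-0.792,-0.781,-0.061,-0.001,0,-0.202,-0.792,-0.781,-0.061,-0.001,0,-0.202,-0.792,-0.781,-0.061,-0.001,0,-0.202,-0.792,-0.781,-0.061,-0.001,0,-0.202,-0.792,-0.781,-0.061,-0.001,0,-0.202,-0.792,-0.781,-0.061,-0.001,0,-0.202,-0.792,-0.781,-0.061,-0.001,0,-0.202,-0.792,-0.781,-0.061,-0.001,0,-0.202,-0.792,-0.781,-0.061,-0.001,0,-0.202,-0.792,-0.781,-0.061,-0.001,0,-0.202]

```text
t: 2.1
tool_pos: [0.5001, 0.0007, 0.3406]
tool_rot: [-0.001, 3.141, 0.002]
contact_force: [-0.3, 0.2, -1.0]
opening: 0.0853
grip_force: 0.0
```

```bash
python3 - <<'E'
from h import *
import pickle
o=ctrl.get_obs();im,d=ctrl.get_image("wrist");cv2.imwrite("pics/w1.png",im);np.save("w1_d.npy",d);pickle.dump(cam("wrist",o),open("w1_cam.pkl","wb"))
print(o["t"],o["tool_pos"],o["tool_rot"],ctrl.tip_extent)
im,d=ctrl.get_image("top");cv2.imwrite("pics/top1.png",im)
E
```

```text
2.1 [0.50007314 0.00074618 0.34057842] [-1.16666524e-03  3.14113517e+00  2.40962903e-03] 0.0726
```

View pics/w1.png

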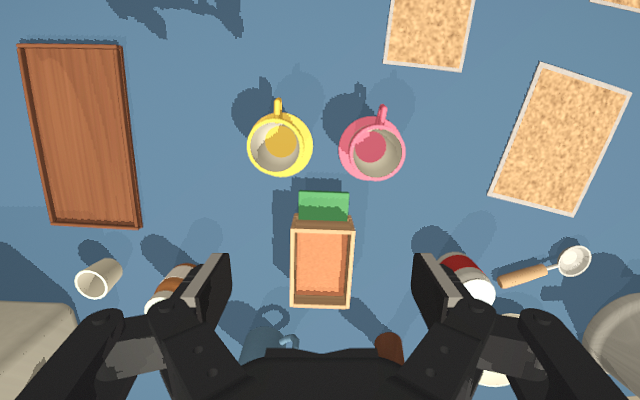

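The wrist picture (robot side up) shows yellow cup (280,140), rose cup (373,147), green tile (324,205), dispenser (322,265), tray (80,135), placemat (562,140). I'll measure by depth.

```bash
cat >> h.py <<'E'
def cloud(cm,d):
    K,k1,Rc,c=cm;hh,ww=d.shape;u,v=np.meshgrid(np.arange(ww),np.arange(hh))
    n=ray((K,k1,np.eye(3),c),np.c_[u.ravel(),v.ravel()]);P=(n*d.reshape(-1,1))@Rc.T+c
    P[d.ravel()==0]=np.nan;return P.reshape(hh,ww,3)
def circ(P):
    A=np.c_[2*P,np.ones(len(P))];x=np.linalg.lstsq(A,(P**2).sum(1),rcond=None)[0]
    return np.r_[x[:2],np.sqrt(x[2]+x[0]**2+x[1]**2)]
E
python3 - <<'E'
from h import *
import pickle
def go(tag,im,d,cm,table,rois):
    P=cloud(cm,d);Z=P[...,2];H=hsv(im);h,s,v=[H[...,i] for i in range(3)]
    r=table
    print(tag,"table z",np.nanmedian(Z[r[1]:r[3],r[0]:r[2]]))
    notblue=~((h>95)&(h<125)&(s>60))
    def box(k):
        a=rois[k];m=np.zeros(Z.shape,bool);m[a[1]:a[3],a[0]:a[2]]=1;return m
    for k in("yel","rose"):
        m=box(k);col=((h>20)&(h<35)&(s>130)) if k=="yel" else ((h>160)|(h<3))&(s>90)
        # rim: outermost contour of points above z .052, ray onto .061
        top=m&(Z>.054)
        b=blobs(top,30)[0];hull=cv2.convexHull(b.astype(np.float32))[:,0]
        w=plane(cm,b,.061);c=circ(w)
        for _ in range(6):
            e=np.hypot(*(w-c[:2]).T)-c[2];c=circ(w[np.abs(e)<max(.0015,np.median(abs(e))*1.5)])
        print(k,"rim",(c*1000).round(1),"maxz",np.nanmax(Z[top]).round(4))
        mm=m&col&(Z<.012);b=blobs(mm,20)
        if b:
            w=plane(cm,np.vstack(b),.003);c=np.r_[np.median(w,0),.042]
            w=w[np.hypot(*(w-w.mean(0)).T)>0];
            for _ in range(15):
                e=np.hypot(*(w-c[:2]).T);q=w[abs(e-.042)<.006]
                if len(q)>10:c=circ(q)
            print(k,"mat",(c*1000).round(1),len(q))
        if k:
            hd=m&(Z>.02)&(Z<.054)&col
    def rp(k,mask,z):
        bs=blobs(mask&box(k),30)
        if bs:print(k,rect(plane(cm,bs[0],z)))
    rp("disp",(Z>.05)&(Z<.066),.058)
    rp("green",(h>40)&(h<85)&(s>90),.024)
    rp("mat",notblue&~((v<110)),.002)
    rp("tray",((h<20)|(h>165))&(s>70),.014)
    return P,h,s,v
cm=pickle.load(open("w1_cam.pkl","rb"))
go("w",cv2.imread("pics/w1.png"),np.load("w1_d.npy"),cm,(400,180,440,230),dict(yel=(235,90,322,190),rose=(328,90,415,190),disp=(280,185,365,315),green=(285,180,360,230),mat=(470,50,640,225),tray=(5,35,155,235)))
cm=cam("top")
P,h,s,v=go("t",cv2.imread("pics/top0.png"),np.load("top0_d.npy"),cm,(230,190,250,210),dict(yel=(330,155,380,205),rose=(282,155,330,205),disp=(305,85,360,150),green=(300,130,360,170),mat=(150,135,245,235),tray=(425,125,500,243)))
m=np.zeros(v.shape,bool);m[75:115,395:432]=1
b=blobs(m&(P[...,2]>.075),20)[0];print("jar",(circ(plane(cm,b,.085))*1000).round(1),np.nanmax(P[75:115,395:432,2]))
E
```

```text
w table z 0.000706845382403426
yel rim [473.6 -49.9  31.3] maxz 0.0649
yel mat [479.1 -51.1  40.2] 165
rose rim [480.1  64.4  31.2] maxz 0.0642
rose mat [483.2  65.   40.3] 126
disp [630.4   1.7 118.8  80.1  -2.4]
green [555.4   4.2  66.2  41.   87.7]
mat [477.3 321.9 182.2 143.1 -13.7]
tray [ 472.3 -309.8  238.7  136.7   -3. ]
t table z -0.0011434211091316815
yel rim [472.5 -49.6  31.1] maxz 0.0666
yel mat [479.2 -49.9  40. ] 101
rose rim [479.2  65.7  30.9] maxz 0.0657
rose mat [482.8  67.1  40.3] 99
disp [629.3   2.1 115.4  78.7  -1.6]
green [556.1   4.9  64.9  37.4  89.2]
mat [476.8 322.  182.8 143.4 -13.9]
tray [ 471.  -312.   240.2  131.7   -3.2]
jar [ 676.3 -196.1   24. ] 0.09082191570340892
```

```bash
python3 -c "
from h import *
print(move(.473,-.0497,.18,0));print(move(.473,-.0497,.096,0))"
```

```text
[ 4.540e-02 -8.400e-02  2.675e-01  1.000e-03  2.000e-04  1.000e-04]
[ 4.540e-02 -8.420e-02  4.075e-01  1.000e-03  2.000e-04  1.000e-04]
```

apply_moves:
  rows: [0.0454,-0.084,0.2675,0.001,0,0,0.0454,-0.084,0.2675,0.001,0,0,0.0454,-0.084,0.2675,0.001,0,0,0.0454,-0.084,0.2675,0.001,0,0,0.0454,-0.084,0.2675,0.001,0,0,0.0454,-0.084,0.2675,0.001,0,0,0.0454,-0.084,0.31,0.001,0,0,0.0454,-0.084,0.35,0.001,0,0,0.0454,-0.084,0.39,0.001,0,0,0.0454,-0.084,0.4075,0.001,0,0,0.0454,-0.084,0.4075,0.001,0,0,0.0454,-0.084,0.4075,0.001,0,0]

```text
t: 3.4
tool_pos: [0.4745, -0.0501, 0.0978]
tool_rot: [0.0, 3.138, -0.001]
contact_force: [1.0, -0.8, -0.1]
opening: 0.0857
grip_force: 0.0
```

apply_moves:
  rows: [0,0,0,0,0,0,0,0,0,0,0,0,0,0,0,0,0,0,0,0,0,0,0,0,0,0,0,0,0,0,0,0,0,0,0,0,0,0,0,0,0,0]
  grip: 0.55
  grip_force: 30

```text
t: 4.1
tool_pos: [0.4743, -0.0503, 0.0979]
tool_rot: [0.001, 3.138, -0.001]
contact_force: [-1.5, 0.3, 5.3]
opening: 0.0618
grip_force: 32.2
```

```bash
python3 - <<'E'
from h import *
o=ctrl.get_obs();print(o["t"],o["tool_pos"],o["tool_rot"],o["opening"],o["grip_force"],o["contact_force"])
im,d=ctrl.get_image("wrist");cv2.imwrite("pics/w2.png",im)
for w in [(.473,-.05,.17,0),(.5275,-.314,.17,-3),(.5275,-.314,.099,-3)]:print(move(*w))
E
```

```text
4.1 [ 0.47433502 -0.05027359  0.09788666] [ 8.26132268e-04  3.13838544e+00 -1.09240360e-03] 0.061828506445844145 32.16155905276537 [-1.5104344   0.33685616  5.27597873]
[ 0.0018  0.0004 -0.1202 -0.0005  0.0021 -0.0004]
[-8.930e-02 -4.395e-01 -1.196e-01 -4.000e-04  2.100e-03  3.300e-02]
[-8.890e-02 -4.394e-01 -1.200e-03 -4.000e-04  2.100e-03  3.300e-02]
```

View pics/w2.png

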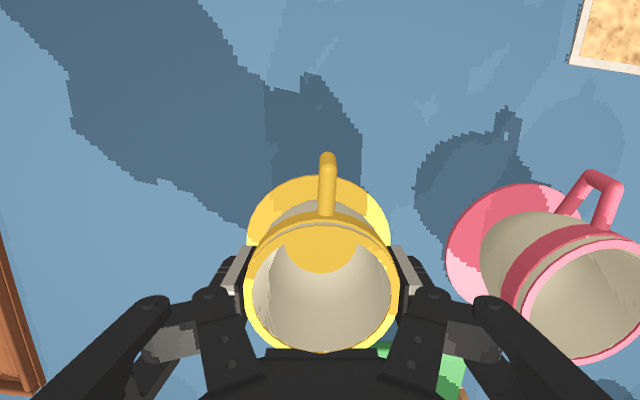

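Yellow cup is held centrally between pads, handle towards the robot (328,180). Carry it to the tray's far place.

apply_moves:
  rows: [0,0,-0.03,0,0.001,0,0,0,-0.08,0,0.002,0,0,0,-0.12,0,0.002,0,-0.01,-0.05,-0.12,0,0.002,0.005,-0.025,-0.12,-0.12,0,0.002,0.01,-0.04,-0.19,-0.12,0,0.002,0.016,-0.053,-0.26,-0.12,0,0.002,0.022,-0.067,-0.33,-0.12,0,0.002,0.027,-0.08,-0.4,-0.12,0,0.002,0.033,-0.089,-0.44,-0.12,0,0.002,0.033,-0.089,-0.44,-0.1,0,0.002,0.033,-0.089,-0.44,-0.06,0,0.002,0.033,-0.089,-0.44,-0.03,0,0.002,0.033,-0.089,-0.44,-0.015,0,0.002,0.033,-0.089,-0.44,-0.004,0,0.002,0.033,-0.089,-0.44,-0.004,0,0.002,0.033,-0.089,-0.44,-0.004,0,0.002,0.033]

```text
t: 5.85
tool_pos: [0.5268, -0.3136, 0.0998]
tool_rot: [-0.081, -3.138, 0.0]
contact_force: [-2.6, 2.3, 5.9]
opening: 0.0621
grip_force: 33.9
```

```bash
python3 - <<'E'
from h import *
o=ctrl.get_obs();print(o["t"],o["tool_pos"],o["tool_rot"],o["opening"],o["grip_force"],o["contact_force"])
for w in [(.5275,-.314,.0995,-3)]:print(move(*w))
E
```

```text
5.85 [ 0.52683068 -0.31362838  0.09980225] [-8.11584308e-02 -3.13842002e+00  2.69015370e-04] 0.06205588576773397 33.93742483109236 [-2.55372126  2.3122239   5.85578533]
[-0.0011 -0.0006  0.0005 -0.0001 -0.0013  0.0004]
```

apply_moves:
  rows: [0,0,0,0,0,0,0,0,0,0,0,0,0,0,0,0,0,0,0,0,0,0,0,0,0,0,0,0,0,0,0,0,-0.05,0,0,0,0,0,-0.12,0,0,0,0,0,-0.2,0,0,0,0,0,-0.2,0,0,0]
  grip: 1

```text
t: 6.75
tool_pos: [0.5299, -0.3164, 0.2276]
tool_rot: [0.082, 3.131, -0.014]
contact_force: [0.5, -0.8, 1.1]
opening: 0.0855
grip_force: 0.0
```

```bash
python3 - <<'E'
from h import *
o=ctrl.get_obs();print(o["t"],o["tool_pos"],o["tool_rot"],o["opening"],o["grip_force"],o["contact_force"])
im,d=ctrl.get_image("wrist");cv2.imwrite("pics/w3.png",im)
for w in [(.4797,.065,.21,-10),(.4797,.065,.0965,-10)]:print(move(*w))
E
```

```text
6.75 [ 0.52989163 -0.31640918  0.22757732] [ 0.08184695  3.13108051 -0.01415675] 0.0854597593393692 0.0 [ 0.45065048 -0.77895495  1.06723382]
[ 0.1148  0.6291  0.0189 -0.0034  0.0035  0.0778]
[ 0.1157  0.6302  0.208  -0.0034  0.0035  0.0778]
```

View pics/w3.png

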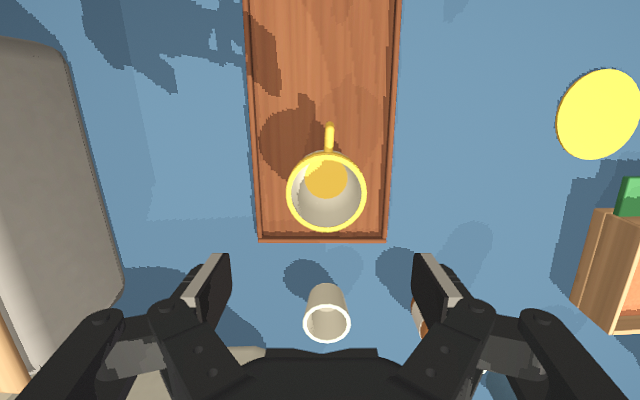

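The yellow cup stands upright in the tray's far half (326,190), clear of the walls. Now the rose cup.

apply_moves:
  rows: [0.115,0.629,0.019,0,0,0.078,0.115,0.629,0.019,0,0,0.078,0.115,0.629,0.019,0,0,0.078,0.115,0.629,0.019,0,0,0.078,0.115,0.629,0.019,0,0,0.078,0.115,0.629,0.019,0,0,0.078,0.115,0.629,0.019,0,0,0.078,0.115,0.629,0.019,0,0,0.078,0.115,0.629,0.019,0,0,0.078,0.115,0.629,0.019,0,0,0.078,0.115,0.629,0.019,0,0,0.078]

```text
t: 7.9
tool_pos: [0.4773, 0.0658, 0.2063]
tool_rot: [-0.275, -3.125, 0.001]
contact_force: [-0.2, -0.3, 0.5]
opening: 0.0852
grip_force: 0.0
```

```bash
python3 - <<'E'
from h import *
o=ctrl.get_obs();print(o["t"],o["tool_pos"],o["tool_rot"])
for w in [(.4797,.065,.0975,-10)]:print(move(*w))
E
```

```text
7.9 [0.47732695 0.06578596 0.20634791] [-2.75350774e-01 -3.12544286e+00  1.07143479e-03]
[-0.0048 -0.0004  0.1814 -0.0007 -0.0025 -0.0008]
```

apply_moves:
  rows: [-0.0048,-0.0004,0.05,0,-0.002,0,-0.0048,-0.0004,0.1,0,-0.002,0,-0.0048,-0.0004,0.14,0,-0.002,0,-0.0048,-0.0004,0.17,0,-0.002,0,-0.0048,-0.0004,0.1815,0,-0.002,0,-0.0048,-0.0004,0.1815,0,-0.002,0,-0.0048,-0.0004,0.1815,0,-0.002,0]

```text
t: 8.6
tool_pos: [0.4807, 0.0652, 0.0991]
tool_rot: [0.276, 3.128, -0.001]
contact_force: [0.0, -0.0, 0.8]
opening: 0.0854
grip_force: 0.0
```

apply_moves:
  rows: [0,0,0,0,0,0,0,0,0,0,0,0,0,0,0,0,0,0,0,0,0,0,0,0,0,0,0,0,0,0,0,0,0,0,0,0,0,0,0,0,0,0]
  grip: 0.55
  grip_force: 30

```text
t: 9.3
tool_pos: [0.4811, 0.0656, 0.0998]
tool_rot: [0.274, 3.127, -0.001]
contact_force: [-1.3, -1.1, 6.7]
opening: 0.0617
grip_force: 32.7
```

```bash
python3 - <<'E'
from h import *
o=ctrl.get_obs();print(o["t"],o["tool_pos"],o["tool_rot"],o["opening"],o["grip_force"],o["contact_force"])
z=o["tool_pos"][2]
for w in [(.4156,-.308,z+.07,-3),(.4156,-.308,z+.0025,-3)]:print(move(*w))
E
```

```text
9.3 [0.48107037 0.06563142 0.09984445] [ 2.73595739e-01  3.12669420e+00 -1.36477888e-03] 0.06166118824558583 32.69325813259911 [-1.3307079  -1.07138987  6.72958276]
[-1.000e-03 -6.323e-01 -1.163e-01 -5.000e-04  1.900e-03 -7.780e-02]
[-7.000e-04 -6.322e-01 -3.800e-03 -5.000e-04  1.900e-03 -7.780e-02]
```

apply_moves:
  rows: [0,0,-0.03,0,0.001,0,0,0,-0.08,0,0.002,0,0,0,-0.116,0,0.002,0,0,-0.06,-0.116,0,0.002,-0.01,0,-0.14,-0.116,0,0.002,-0.02,0,-0.22,-0.116,0,0.002,-0.03,0,-0.3,-0.116,0,0.002,-0.04,0,-0.38,-0.116,0,0.002,-0.05,0,-0.46,-0.116,0,0.002,-0.06,0,-0.53,-0.116,0,0.002,-0.07,0,-0.59,-0.116,0,0.002,-0.078,0,-0.632,-0.116,0,0.002,-0.078,0,-0.632,-0.1,0,0.002,-0.078,0,-0.632,-0.06,0,0.002,-0.078,0,-0.632,-0.03,0,0.002,-0.078,0,-0.632,-0.015,0,0.002,-0.078,0,-0.632,-0.0045,0,0.002,-0.078,0,-0.632,-0.0045,0,0.002,-0.078,0,-0.632,-0.0045,0,0.002,-0.078]

```text
t: 11.2
tool_pos: [0.4146, -0.3075, 0.1017]
tool_rot: [-0.081, -3.139, 0.002]
contact_force: [-0.4, 1.1, 1.1]
opening: 0.0618
grip_force: 33.2
```

```bash
python3 - <<'E'
from h import *
o=ctrl.get_obs();print(o["t"],o["tool_pos"],o["tool_rot"],o["opening"],o["grip_force"],o["contact_force"])
E
```

```text
11.2 [ 0.41459338 -0.30754644  0.10172938] [-8.12630075e-02 -3.13883814e+00  1.67136275e-03] 0.06179709540051783 33.231985084712505 [-0.36120814  1.10292035  1.07814826]
```

apply_moves:
  rows: [0,0,0.0005,0,0,0,0,0,0.0005,0,0,0,0,0,0.0005,0,0,0,0,0,0.0005,0,0,0,0,0,0.0005,0,0,0,0,0,0.0005,0,0,0,0,0,-0.05,0,0,0,0,0,-0.12,0,0,0,0,0,-0.2,0,0,0,0,0,-0.2,0,0,0,0,0,-0.2,0,0,0]
  grip: 1

```text
t: 12.3
tool_pos: [0.415, -0.3082, 0.223]
tool_rot: [-0.082, -3.14, 0.005]
contact_force: [-0.6, -0.3, 0.1]
opening: 0.0851
grip_force: 0.0
```

```bash
python3 - <<'E'
from h import *
o=ctrl.get_obs();print(o["t"],o["tool_pos"])
for w in [(.42,0.0,.25,-2.2)]:print(move(*w))
E
```

```text
12.3 [ 0.4149735  -0.30822357  0.22298057]
[ 0.0185  0.5133 -0.0465 -0.0018 -0.     -0.0089]
```

apply_moves:
  rows: [0.018,0.513,-0.046,-0.002,0,-0.009,0.018,0.513,-0.046,-0.002,0,-0.009,0.018,0.513,-0.046,-0.002,0,-0.009,0.018,0.513,-0.046,-0.002,0,-0.009,0.018,0.513,-0.046,-0.002,0,-0.009,0.018,0.513,-0.046,-0.002,0,-0.009,0.018,0.513,-0.046,-0.002,0,-0.009,0.018,0.513,-0.046,-0.002,0,-0.009,0.018,0.513,-0.046,-0.002,0,-0.009,0.018,0.513,-0.046,-0.002,0,-0.009,0.018,0.513,-0.046,-0.002,0,-0.009]
  grip: 0.8

```text
t: 13.4
tool_pos: [0.4197, -0.001, 0.2482]
tool_rot: [-0.064, -3.137, -0.005]
contact_force: [-0.2, 0.3, 0.2]
opening: 0.0679
grip_force: 0.0
```

```bash
python3 - <<'E'
from h import *
import pickle
o=ctrl.get_obs();im,d=ctrl.get_image("wrist");cv2.imwrite("pics/w4.png",im);np.save("w4_d.npy",d);cm=cam("wrist",o)
pickle.dump(cm,open("w4_cam.pkl","wb"))
it,dt=ctrl.get_image("top");cv2.imwrite("pics/t4.png",it);np.save("t4_d.npy",dt)
print(o["t"],o["tool_pos"],o["tool_rot"],o["opening"])
for tag,i,dd,c in(("w",im,d,cm),("t",it,dt,cam("top"))):
    H=hsv(i);h,s,v=[H[...,k] for k in range(3)];P=cloud(c,dd);Z=P[...,2]
    yel=(h>20)&(h<35)&(s>110)&(abs(P[...,1]+.05)<.08)&(abs(P[...,0]-.478)<.08)
    ro=((h>160)|(h<3))&(s>80)&(abs(P[...,1]-.065)<.08)&(abs(P[...,0]-.482)<.08)
    for n,m in(("yel",yel),("rose",ro)):
        b=blobs(m,30)
        if b:
            (cx,cy),(a,b2),_=cv2.fitEllipse(b[0].astype(np.float32))
            w=plane(c,b[0],.003);q=circ(w);e=np.hypot(*(w-q[:2]).T)-q[2];print(tag,n,(q*1000).round(1),"rms",e.std()*1000, b[0].max(0),b[0].min(0))
    b=blobs((h>40)&(h<85)&(s>90)&(abs(P[...,1])<.06)&(abs(P[...,0]-.56)<.06),30)[0];w=plane(c,b,.024);print(tag,"green",rect(w),"meanz",np.nanmedian(Z[(h>40)&(h<85)&(s>90)&(abs(P[...,1])<.06)]))
    b=blobs((Z>.05)&(Z<.07)&(abs(P[...,1])<.06)&(abs(P[...,0]-.63)<.08),30)
    if b: print(tag,"disp",rect(plane(c,b[0],.058)))
E
```

```text
13.4 [ 0.41971644 -0.00095859  0.24815975] [-0.06400892 -3.1371767  -0.00453891] 0.0679102670063276
w yel [479.1 -51.6  41.4] rms 0.8579571267971227 [314. 266.] [239. 196.]
w rose [481.6  61.9  38.8] rms 4.551174251588718 [418. 266.] [345. 196.]
w green [555.5   4.1  66.1  44.4  87.5] meanz 0.024606819058035523
w disp [577.5   3.1  79.7  21.3  88.3]
t rose [485.5  88.7  24.6] rms 8.00695549453182 [301. 194.] [288. 165.]Traceback (most recent call last):
  File "<stdin>", line 16, in <module>
IndexError: list index out of range
```

View pics/w4.png

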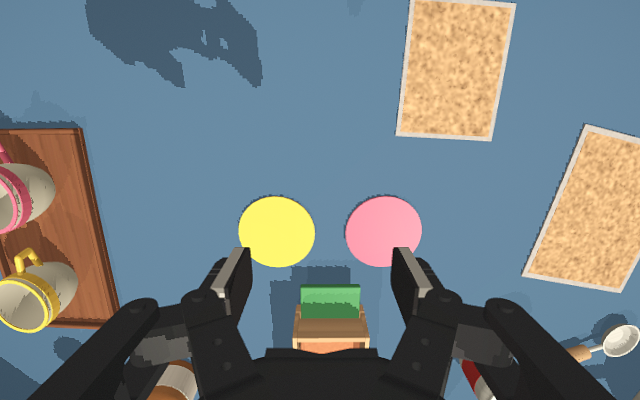

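Both mats now show clear: yellow (277,231), rose (383,231, partly behind a finger); green tile (331,301). Next I probe the table with the fingertips at tile width to learn the real tip height.

apply_moves:
  rows: [0.035,0,0.08,0,0,0,0.035,0,0.16,0,0,0,0.035,0,0.22,0,0,0,0.035,0,0.26,0,0,0,0.035,0,0.278,0,0,0,0.035,0,0.278,0,0,0,0.035,0,0.278,0,0,0]

```text
t: 14.2
tool_pos: [0.3993, 0.0013, 0.0831]
tool_rot: [-0.061, -3.14, -0.004]
contact_force: [0.2, 0.1, 0.4]
opening: 0.0682
grip_force: 0.0
```

apply_moves:
  rows: [0,0,0.0033,0,0,0,0,0,0.0067,0,0,0,0,0,0.0067,0,0,0]

```text
t: 14.5
tool_pos: [0.3987, 0.0016, 0.0784]
tool_rot: [-0.06, -3.139, -0.004]
contact_force: [0.1, -0.3, -0.6]
opening: 0.0683
grip_force: 0.0
```

apply_moves:
  rows: [0,0,0.0033,0,0,0,0,0,0.0033,0,0,0,0,0,0.0033,0,0,0]

```text
t: 14.8
tool_pos: [0.3982, 0.0017, 0.0759]
tool_rot: [-0.06, -3.138, -0.005]
contact_force: [0.5, 0.2, -0.3]
opening: 0.0684
grip_force: 0.0
```

apply_moves:
  rows: [0,0,0.0033,0,0,0,0,0,0.0067,0,0,0,0,0,0.0067,0,0,0]

```text
t: 15.1
tool_pos: [0.398, 0.0017, 0.0714]
tool_rot: [-0.06, -3.137, -0.005]
contact_force: [-0.4, 1.0, 0.4]
opening: 0.0683
grip_force: 0.0
```

apply_moves:
  rows: [0,0,0.0033,0,0,0,0,0,0.0067,0,0,0,0,0,0.0067,0,0,0]

```text
t: 15.4
tool_pos: [0.398, 0.0017, 0.0674]
tool_rot: [-0.06, -3.137, -0.005]
contact_force: [0.5, -0.4, 0.1]
opening: 0.0684
grip_force: 0.0
```

apply_moves:
  rows: [0,0,0.0033,0,0,0,0,0,0.0033,0,0,0,0,0,0.0033,0,0,0]

```text
t: 15.7
tool_pos: [0.3982, 0.0017, 0.0658]
tool_rot: [-0.06, -3.138, -0.005]
contact_force: [-0.9, -0.1, -0.4]
opening: 0.0688
grip_force: 0.0
```

apply_moves:
  rows: [0,0,0.0033,0,0,0,0,0,0.0033,0,0,0,0,0,0.0033,0,0,0]

```text
t: 16.0
tool_pos: [0.3986, 0.0016, 0.0653]
tool_rot: [-0.06, -3.137, -0.004]
contact_force: [-5.8, 1.0, 13.1]
opening: 0.0682
grip_force: 6.7
```

apply_moves:
  rows: [0,0,0.0025,0,0,0,0,0,0.0025,0,0,0,0,0,0.0025,0,0,0]

```text
t: 16.3
tool_pos: [0.3988, 0.0016, 0.0652]
tool_rot: [-0.06, -3.135, -0.004]
contact_force: [-13.1, 2.2, 26.6]
opening: 0.0685
grip_force: 13.5
```

```bash
python3 - <<'E'
from h import *
o=ctrl.get_obs();print(o["t"],o["tool_pos"],o["tool_rot"],o["opening"],o["contact_force"],o["effort"])
E
```

```text
16.3 [0.39881799 0.00156757 0.06523767] [-0.0599552  -3.13495617 -0.004242  ] 0.06854347916658864 [-13.09638529   2.15646287  26.6159146 ] [ -0.87864283 -13.06853771 -25.80206931   0.32848955  -3.63148525
  -0.33434442]
```

apply_moves:
  rows: [0,0,-0.05,0,0,0,0,0,-0.12,0,0,0,-0.07,0,-0.15,0,0,0,-0.15,0.003,-0.15,0,0,0,-0.22,0.003,-0.15,0,0,0,-0.25,0.005,-0.15,0,0,0,-0.25,0.005,-0.15,0,0,0,-0.25,0.005,-0.15,0,0,0]
  grip: 1

```text
t: 17.1
tool_pos: [0.5479, -0.0012, 0.1513]
tool_rot: [-0.06, -3.136, -0.005]
contact_force: [-0.5, -0.2, -0.1]
opening: 0.0856
grip_force: 0.0
```

```bash
python3 - <<'E'
from h import *
import pickle
o=ctrl.get_obs();im,d=ctrl.get_image("wrist");cv2.imwrite("pics/w5.png",im);c=cam("wrist",o)
print(o["t"],o["tool_pos"],o["opening"],move(.552,.0046,.0808,-2.2))
H=hsv(im);h,s,v=[H[...,k] for k in range(3)]
b=blobs((h>40)&(h<85)&(s>90),100,(150,100,500,400))[0];w=plane(c,b,.024);print("green",rect(w),b.min(0),b.max(0))
print((w.min(0)*1e3,w.max(0)*1e3))
E
```

```text
17.1 [ 0.54788664 -0.00123227  0.15134437] 0.08560987000521203 [-0.0078  0.0096  0.1175  0.0019 -0.003   0.0002]
green [555.7   3.9  65.9  41.6  87.5] [280. 200.] [377. 256.]
(array([533.77611891, -29.29600443]), array([577.8744892 ,  37.37203127]))
```

View pics/w5.png

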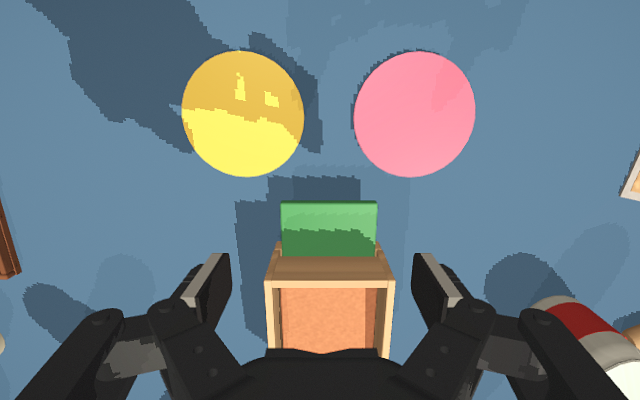

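Tile juts out at (329,228), centred between the fingers; both mats (243,114) and (415,114) whole in view. Descend and grip.

apply_moves:
  rows: [-0.007,0.009,0.03,0.002,-0.003,0,-0.007,0.009,0.07,0.002,-0.003,0,-0.007,0.009,0.1,0.002,-0.003,0,-0.007,0.009,0.1175,0.002,-0.003,0,-0.007,0.009,0.1175,0.002,-0.003,0,-0.007,0.009,0.1175,0.002,-0.003,0,-0.007,0.009,0.1175,0.002,-0.003,0]

```text
t: 17.85
tool_pos: [0.5534, 0.004, 0.0828]
tool_rot: [0.06, 3.137, -0.001]
contact_force: [0.4, -0.5, 0.1]
opening: 0.0856
grip_force: 0.0
```

```bash
python3 - <<'E'
from h import *
import pickle
o=ctrl.get_obs()
print(o["t"],o["tool_pos"],o["tool_rot"],o["opening"],o["contact_force"],move(.552,.0046,.0808,-2.3))
im=cv2.imread("pics/w5.png");H=hsv(im);h,s,v=[H[...,k] for k in range(3)]
m=ctrl.camera_model("wrist");T=m["tool_from_camera"];Rw=Ro.from_rotvec([-.06,-3.136,-.005]).as_matrix()
c=(m["mtx"],m["k1"],Rw@T[:3,:3],Rw@T[:3,3]+[.54789,-.00123,.15134])
for n,mk in(("yel",(h>15)&(h<38)&(s>110)),("rose",((h>160)|(h<3))&(s>70))):
    b=blobs(mk,500,(150,20,500,200))[0];w=plane(c,b,.003);q=circ(w);e=np.hypot(*(w-q[:2]).T)-q[2];print(n,(q*1000).round(1),e.std()*1000)
E
```

```text
17.85 [0.5533997  0.00398566 0.08281618] [ 6.00918235e-02  3.13690998e+00 -8.76108661e-04] 0.08559884538555297 [ 0.39504031 -0.45107681  0.11775507] [ 0.0024  0.0009  0.0034 -0.0003  0.0026  0.0012]
yel [479.1 -51.9  41.7] 0.20840394985218144
rose [484.   66.1  41.9] 0.22118959393842483
```

apply_moves:
  rows: [0.002,0.001,0.0032,0,0.0026,0,0.002,0.001,0.0032,0,0.0026,0,0.002,0.001,0.0032,0,0.0026,0,0.002,0.001,0.0032,0,0.0026,0,0.002,0.001,0.0032,0,0.0026,0,0.002,0.001,0.0032,0,0.0026,0,0.002,0.001,0.0032,0,0.0026,0,0.002,0.001,0.0032,0,0.0026,0]
  grip: 0.6
  grip_force: 60

```text
t: 18.65
tool_pos: [0.552, 0.0047, 0.0809]
tool_rot: [-0.06, -3.139, 0.001]
contact_force: [-2.2, 0.0, 6.0]
opening: 0.064
grip_force: 65.2
```

```bash
python3 - <<'E'
from h import *
o=ctrl.get_obs()
im,d=ctrl.get_image("wrist");cv2.imwrite("pics/w6.png",im)
p=o["tool_pos"];print(o["t"],p,o["tool_rot"],o["opening"],o["grip_force"],o["contact_force"])
a=np.radians(2.3)
print(move(p[0]-.08*np.cos(a),p[1]+.08*np.sin(a),p[2],-2.3))
E
```

```text
18.65 [0.55196433 0.00474754 0.0808768 ] [-5.98899027e-02 -3.13914072e+00  7.60397458e-04] 0.06402543897958914 65.16562342643738 [-2.24682691  0.00838402  5.99529614]
[ 0.1333  0.0003  0.0003 -0.0004 -0.0012  0.0013]
```

View pics/w6.png

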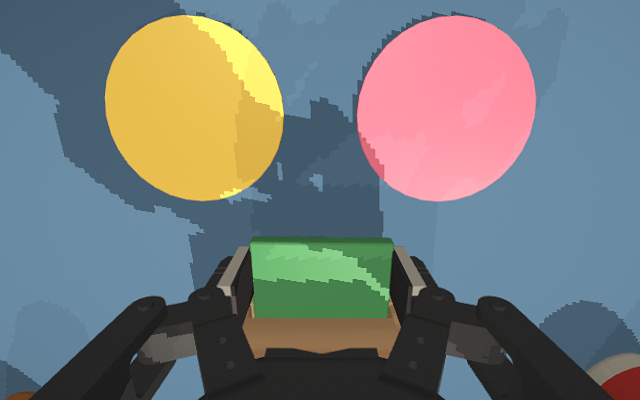

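Tile is squeezed squarely between the pads (322,280). Draw it out slowly and level.

apply_moves:
  rows: [0.008,0,0,0,0,0,0.02,0,0,0,0,0,0.035,0,0,0,0,0,0.05,0,0,0,0,0,0.065,0,0,0,0,0,0.08,0,0,0,0,0,0.095,0,0,0,0,0,0.11,0,0,0,0,0,0.125,0,0,0,0,0,0.14,0,0,0,0,0,0.15,0,0,0,0,0,0.15,0,0,0,0,0,0.15,0,0,0,0,0]

```text
t: 20.0
tool_pos: [0.4615, 0.0082, 0.0797]
tool_rot: [-0.06, -3.139, 0.0]
contact_force: [-0.2, -0.7, -1.2]
opening: 0.0641
grip_force: 66.2
```

```bash
python3 - <<'E'
from h import *
o=ctrl.get_obs()
im,d=ctrl.get_image("wrist");cv2.imwrite("pics/w7.png",im)
p=o["tool_pos"];print(o["t"],p,o["tool_rot"],o["opening"],o["grip_force"],o["contact_force"])
E
```

```text
20.0 [0.46151288 0.00820706 0.07971701] [-6.00729730e-02 -3.13880359e+00  3.11861773e-04] 0.0640557029143159 66.16944551467896 [-0.19097283 -0.70654913 -1.15796746]
```

View pics/w7.png

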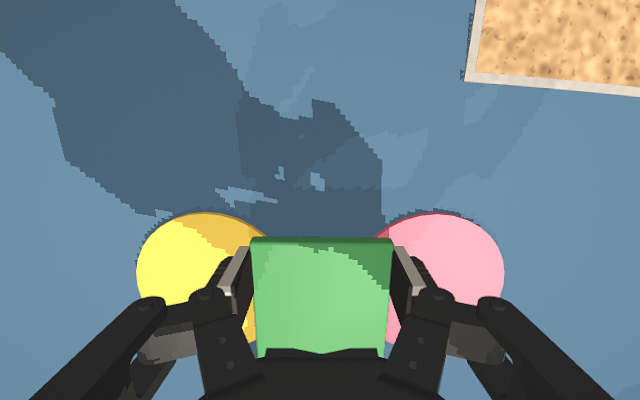

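The tile is clear of the slot and level in the fingers (321,295). Lift, turn, and stop short of the placemat for a close look at it.

```bash
python3 - <<'E'
from h import *
o=ctrl.get_obs();c=cam("wrist",o);im=cv2.imread("pics/w7.png");p=o["tool_pos"];R=Ro.from_rotvec(o["tool_rot"])
H=hsv(im);g=(H[...,0]>40)&(H[...,0]<85)&(H[...,1]>90)
for col in(275,322,365):
    r=np.where(g[200:345,col])[0]+200;vv=H[r,col,2];k=np.argmax(np.diff(vv[:12].astype(int)));print(col,r[0],"step",r[0]+k+1,vv[:10])
    for row,z in((r[0],p[2]-.0649),(r[0]+k+1,p[2]-.0569)):
        w=plane(c,[[col,row]],z)[0];print(R.inv().apply(np.r_[w,z]-p)*1000)
rows=[260,280,300,320,340]
E=[[np.where(g[r,250:400])[0][[0,-1]]+250] for r in rows]
z=p[2]-.0569
for r,e in zip(rows,E):
    print(r,[ (R.inv().apply(np.r_[plane(c,[[u,r]],z)[0],z]-p)*1000)[:2].round(1) for u in e[0]])
print(move(.461,.0085,.16,-2.3),move(.42,.15,.25,-13.8))
E
```

```text
275 237 step 242 [ 95  97 100 102 104 138 163 183 204 209]
[ 13.99374817 -21.74973667  64.93198419]
[ 15.17739097 -20.58042197  56.93386112]
322 237 step 243 [ 96  98 101 101 100 113 132 140 145 150]
[13.9902874   0.57651008 64.92600815]
[14.68330724  0.54248973 56.92729338]
365 237 step 243 [ 93  99 100 101 102 105 124 137 144 147]
[13.94891972 21.00893538 64.92046791]
[14.64069868 19.89452484 56.9220397 ]
260 [array([  6.1, -32. ]), array([ 6. , 32.2])]
280 [array([ -4.4, -31.9]), array([-4.5, 32. ])]
300 [array([-15.5, -32.2]), array([-15.6,  32.3])]
320 [array([-27.1, -32.5]), array([-27.3,  38.6])]
340 [array([-39.4, -32.9]), array([-39.5,  32. ])]
[ 0.0016  0.0005 -0.1335 -0.0002 -0.0012  0.0012] [ 0.0792  0.2335 -0.2835 -0.0003 -0.0012  0.129 ]
```

apply_moves:
  rows: [0,0,-0.03,0,0,0,0,0,-0.08,0,0,0,0,0,-0.134,0,0,0,0.02,0.05,-0.17,0,0,0.03,0.04,0.11,-0.21,0,0,0.06,0.06,0.17,-0.25,0,0,0.09,0.079,0.21,-0.283,0,0,0.11,0.079,0.233,-0.283,0,0,0.129,0.079,0.233,-0.283,0,0,0.129,0.079,0.233,-0.283,0,0,0.129,0.079,0.233,-0.283,0,0,0.129]

```text
t: 21.15
tool_pos: [0.4199, 0.1491, 0.2489]
tool_rot: [-0.378, -3.115, 0.002]
contact_force: [-0.1, -0.4, -1.7]
opening: 0.0641
grip_force: 66.5
```

```bash
python3 - <<'E'
from h import *
o=ctrl.get_obs();c=cam("wrist",o)
im,d=ctrl.get_image("wrist");cv2.imwrite("pics/w8.png",im)
p=o["tool_pos"];print(o["t"],p,o["tool_rot"],o["opening"],o["grip_force"],o["contact_force"])
P=cloud(c,d);H=hsv(im);h,s,v=[H[...,k] for k in range(3)]
m=~((h>95)&(h<125)&(s>60))&(v>110)&(P[...,2]<.02)&(abs(P[...,0]-.477)<.13)&(abs(P[...,1]-.322)<.13)
b=blobs(m,300)[0];print("mat",rect(plane(c,b,.002)),b.min(0),b.max(0))
E
```

```text
21.15 [0.41989705 0.14909543 0.24888371] [-3.77776658e-01 -3.11520458e+00  1.75612241e-03] 0.06411717127735952 66.51620149612427 [-0.07646358 -0.39068654 -1.67303571]
mat [477.4 321.5 181.6 142.1 -13.7] [418. 103.] [569. 266.]
```

View pics/w8.png

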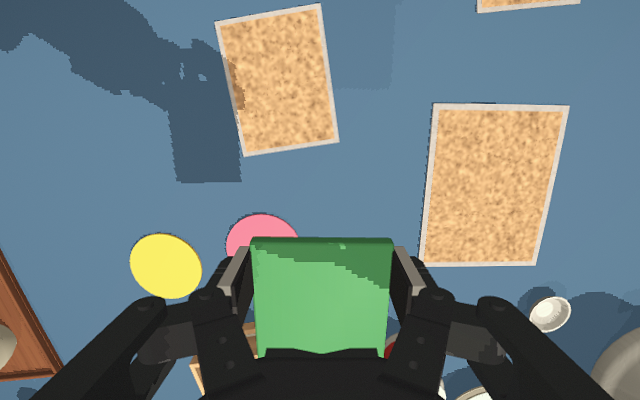

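Placemat at (494,185), fully visible, pose agrees with earlier views. Place the tile.

```bash
python3 - <<'E'
from h import *
for z in(.15,.0755):print(move(.4428,.3302,z,-13.75))
E
```

```text
[ 0.0347  0.3026  0.1644 -0.0009 -0.0022 -0.0011]
[ 0.0343  0.3028  0.2886 -0.0009 -0.0022 -0.0011]
```

apply_moves:
  rows: [0.01,0.05,0.02,0,-0.001,0,0.02,0.12,0.06,0,-0.002,0,0.03,0.19,0.1,0,-0.002,0,0.034,0.26,0.14,-0.001,-0.002,-0.001,0.0345,0.303,0.165,-0.001,-0.002,-0.001,0.0345,0.303,0.19,-0.001,-0.002,-0.001,0.0345,0.303,0.23,-0.001,-0.002,-0.001,0.0345,0.303,0.265,-0.001,-0.002,-0.001,0.0345,0.303,0.2885,-0.001,-0.002,-0.001,0.0345,0.303,0.2885,-0.001,-0.002,-0.001,0.0345,0.303,0.2885,-0.001,-0.002,-0.001,0.0345,0.303,0.2885,-0.001,-0.002,-0.001]

```text
t: 22.4
tool_pos: [0.4439, 0.3313, 0.0779]
tool_rot: [0.375, 3.116, 0.003]
contact_force: [-0.1, 0.1, -1.0]
opening: 0.0642
grip_force: 66.6
```

```bash
python3 - <<'E'
from h import *
o=ctrl.get_obs()
p=o["tool_pos"];print(o["t"],p,o["tool_rot"],o["opening"],o["grip_force"],o["contact_force"])
print(move(.4428,.3302,.0688,-13.75))
E
```

```text
22.4 [0.44386104 0.33133822 0.07788357] [0.37531529 3.11587873 0.00341247] 0.06415853704360891 66.61193490028381 [-0.10498589  0.0581342  -0.98367629]
[ 0.0013 -0.0023  0.0151  0.0016  0.0019  0.0001]
```

apply_moves:
  rows: [0.0013,-0.0023,0.005,0.0015,0.002,0,0.0013,-0.0023,0.01,0.0015,0.002,0,0.0013,-0.0023,0.0145,0.0015,0.002,0,0.0013,-0.0023,0.0145,0.0015,0.002,0,0.0013,-0.0023,0.0145,0.0015,0.002,0,0.0013,-0.0023,0.0145,0.0015,0.002,0]

```text
t: 23.0
tool_pos: [0.4421, 0.3303, 0.0687]
tool_rot: [-0.374, -3.117, 0.002]
contact_force: [-2.8, -0.7, 6.0]
opening: 0.064
grip_force: 71.1
```

```bash
python3 - <<'E'
from h import *
o=ctrl.get_obs()
p=o["tool_pos"];print(o["t"],p,o["tool_rot"],o["opening"],o["grip_force"],o["contact_force"])
print(move(.4428,.3302,.0682,-13.75))
E
```

```text
23.0 [0.44210465 0.33030785 0.06873863] [-3.74228403e-01 -3.11728140e+00  1.66190997e-03] 0.06403394215323589 71.1215104535222 [-2.77889666 -0.73628661  5.97790663]
[-0.0012  0.0001  0.0009 -0.0008 -0.0011  0.0007]
```

apply_moves:
  rows: [-0.0008,0,0,0,0,0,-0.0008,0,0,0,0,0,-0.0008,0,0,0,0,0,-0.0008,0,0,0,0,0,-0.0008,0,0,0,0,0,-0.0008,0,0,0,0,0,-0.0008,0,-0.03,0,0,0,0,0,-0.1,0,0,0,0,0,-0.18,0,0,0,0.08,0,-0.25,0,0,0,0.08,0,-0.3,0,0,0,0.08,0,-0.3,0,0,0,0.08,0,-0.3,0,0,0]
  grip: 1

```text
t: 24.3
tool_pos: [0.3958, 0.342, 0.2491]
tool_rot: [0.374, 3.119, 0.001]
contact_force: [-0.6, -0.5, -0.9]
opening: 0.0851
grip_force: 0.0
```

```bash
python3 - <<'E'
from h import *
o=ctrl.get_obs();c=cam("wrist",o);print(o["t"],o["tool_pos"])
im,d=ctrl.get_image("wrist");cv2.imwrite("pics/w9.png",im)
P=cloud(c,d);H=hsv(im);h,s,v=[H[...,k] for k in range(3)]
near=(P[...,2]<.03)&(abs(P[...,0]-.477)<.13)&(abs(P[...,1]-.322)<.13)
g=near&(h>40)&(h<90)&(s>70)
b=blobs(g,300)[0];print("green",rect(plane(c,b,.010)),b.min(0),b.max(0));q=P[g];A=np.c_[q[:,:2],np.ones(len(q))];print("plane",np.linalg.lstsq(A,q[:,2],rcond=None)[0][:2],np.median(q[:,2]))
m=near&~((h>95)&(h<125)&(s>60))&(v>110)
b=blobs(m|g,300)[0];print("mat",rect(plane(c,b,.002)),b.min(0),b.max(0))
t,dt=ctrl.get_image("top");cv2.imwrite("pics/t9.png",t)
P=cloud(cam("top"),dt);mm=(P[...,2]>.07)&(abs(P[...,0]-.672)<.05)&(abs(P[...,1]+.196)<.05)
b=blobs(mm,20)[0];w=plane(cam("top"),b,.085);print("jar",(circ(w)*1e3).round(1),np.nanmax(P[mm][:,2]))
cv2.imwrite("pics/cmp.png",np.hstack([im[60:400,100:540],cv2.resize(t[80:160,300:440],None,fx=2.5,fy=4.25)]))
E
```

```text
24.3 [0.39581149 0.34196461 0.2491393 ]
green [475.2 322.  100.4  65.3 -14.2] [290. 208.] [351. 290.]
plane [0.00331445 0.00240271] 0.010512047282177833
mat [477.3 320.8 180.7 142.2 -13.7] [252. 171.] [387. 316.]
jar [ 675.3 -195.6   24.6] 0.09085225391725493
```

View pics/cmp.png

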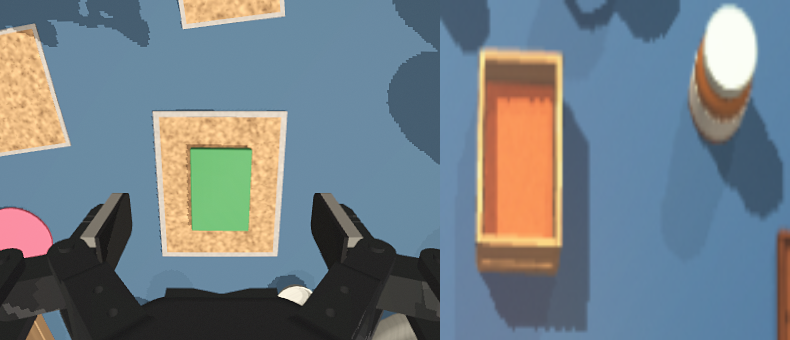

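Tile lies flat and centred within ~2 mm on the mat (crop 220,188); the terracotta coaster sank and stayed. Now the jar.

```bash
python3 -c "
from h import *
print(move(.6,-.18,.25,0))"
```

```text
[-0.5376 -0.7629 -0.0057 -0.0018 -0.0026 -0.1525]
```

apply_moves:
  rows: [-0.538,-0.763,-0.006,-0.002,-0.003,-0.1525,-0.538,-0.763,-0.006,-0.002,-0.003,-0.1525,-0.538,-0.763,-0.006,-0.002,-0.003,-0.1525,-0.538,-0.763,-0.006,-0.002,-0.003,-0.1525,-0.538,-0.763,-0.006,-0.002,-0.003,-0.1525,-0.538,-0.763,-0.006,-0.002,-0.003,-0.1525,-0.538,-0.763,-0.006,-0.002,-0.003,-0.1525,-0.538,-0.763,-0.006,-0.002,-0.003,-0.1525,-0.538,-0.763,-0.006,-0.002,-0.003,-0.1525,-0.538,-0.763,-0.006,-0.002,-0.003,-0.1525,-0.538,-0.763,-0.006,-0.002,-0.003,-0.1525,-0.538,-0.763,-0.006,-0.002,-0.003,-0.1525,-0.538,-0.763,-0.006,-0.002,-0.003,-0.1525,-0.538,-0.763,-0.006,-0.002,-0.003,-0.1525]

```text
t: 25.8
tool_pos: [0.6, -0.179, 0.2495]
tool_rot: [-0.0, -3.141, -0.006]
contact_force: [-0.4, 0.8, -0.7]
opening: 0.0855
grip_force: 0.0
```

```bash
python3 - <<'E'
from h import *
o=ctrl.get_obs();c=cam("wrist",o);print(o["t"],o["tool_pos"])
im,d=ctrl.get_image("wrist");cv2.imwrite("pics/w10.png",im)
P=cloud(c,d);H=hsv(im);h,s,v=[H[...,k] for k in range(3)]
m=(s<70)&(v>140)&(P[...,2]>.06)&(abs(P[...,0]-.672)<.05)&(abs(P[...,1]+.196)<.05)
for b in blobs(m,20)[:2]:
    w=plane(c,b,.085);q=circ(w);print("lid",(q*1e3).round(1),b.min(0),b.max(0))
q=P[m];print(q.mean(0),np.nanmax(q[:,2]))
for w in[(.674,-.196,.17,0),(.674,-.196,.11,0)]:print(move(*w))
E
```

```text
25.8 [ 0.59997708 -0.17904279  0.24949425]
lid [ 677.4 -198.7   25.2] [270. 255.] [326. 311.]
[ 0.67702354 -0.19858735  0.08519804] 0.0877923897715008
[-1.233e-01 -2.990e-02  1.332e-01  2.000e-03  1.000e-04  7.000e-04]
[-1.232e-01 -3.020e-02  2.332e-01  2.000e-03  1.000e-04  7.000e-04]
```

View pics/w10.png

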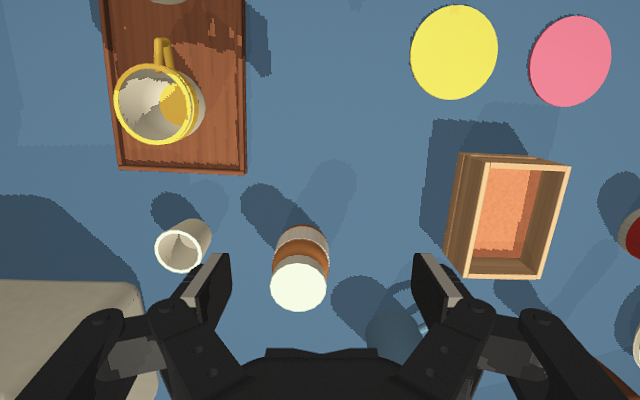

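Jar lid at (298,287), egg cup at (183,245) and blue mug (390,320) clear of the fingers' path. Descend on the jar.

apply_moves:
  rows: [-0.05,-0.015,0,0.002,0,0,-0.1,-0.025,0.03,0.002,0,0,-0.128,-0.033,0.08,0.002,0,0,-0.128,-0.033,0.133,0.002,0,0,-0.128,-0.033,0.17,0.002,0,0,-0.128,-0.033,0.2,0.002,0,0,-0.128,-0.033,0.225,0.002,0,0,-0.128,-0.033,0.24,0.002,0,0,-0.128,-0.033,0.24,0.002,0,0,-0.128,-0.033,0.24,0.002,0,0]

```text
t: 26.85
tool_pos: [0.6784, -0.1993, 0.1086]
tool_rot: [-0.001, 3.138, -0.003]
contact_force: [0.3, -0.6, 0.1]
opening: 0.0855
grip_force: 0.0
```

apply_moves:
  rows: [0,0,0,0,0,0,0,0,0,0,0,0,0,0,0,0,0,0,0,0,0,0,0,0,0,0,0,0,0,0,0,0,0,0,0,0,0,0,0,0,0,0,0,0,0,0,0,0]
  grip: 0.45
  grip_force: 45

```text
t: 27.65
tool_pos: [0.6788, -0.1996, 0.1094]
tool_rot: [-0.0, 3.136, -0.004]
contact_force: [0.3, -0.1, 5.8]
opening: 0.054
grip_force: 48.2
```

```bash
python3 - <<'E'
from h import *
o=ctrl.get_obs();p=o["tool_pos"];print(o["t"],p,o["tool_rot"],o["opening"],o["grip_force"],o["contact_force"])
im,d=ctrl.get_image("wrist");cv2.imwrite("pics/w11.png",im)
c=cam("wrist",o);H=hsv(im)
b=blobs((H[...,1]<50)&(H[...,2]>150),100,(220,150,420,360))
for q in b[:2]:
    w=plane(c,q,.085);print((circ(w)*1e3).round(1),q.min(0),q.max(0))
for w in[(p[0],p[1],p[2]+.09,0),(.4752,.322,p[2]+.09,0),(.4752,.322,p[2]+.015,0)]:print(move(*w))
E
```

```text
27.65 [ 0.67881067 -0.1995882   0.10944154] [-4.17157889e-04  3.13634351e+00 -4.15149828e-03] 0.0540380987834339 48.23946780525148 [ 0.26626271 -0.08618302  5.81752495]
[ 673.5 -199.7   24.2] [254. 242.] [388. 353.]
[ 648.7 -199.5   16.2] [266. 191.] [376. 246.]
[-0.0008 -0.0003 -0.15   -0.0017  0.0033  0.0002]
[ 3.383e-01  8.691e-01 -1.541e-01 -1.700e-03  3.300e-03  2.000e-04]
[ 3.390e-01  8.694e-01 -2.910e-02 -1.700e-03  3.300e-03  2.000e-04]
```

apply_moves:
  rows: [0,0,-0.03,0,0,0,0,0,-0.08,0,0.001,0,0,0,-0.13,-0.001,0.002,0,0.02,0.04,-0.154,-0.002,0.003,0,0.04,0.1,-0.154,-0.002,0.003,0,0.065,0.17,-0.154,-0.002,0.003,0,0.095,0.245,-0.154,-0.002,0.003,0,0.125,0.32,-0.154,-0.002,0.003,0,0.155,0.395,-0.154,-0.002,0.003,0,0.185,0.47,-0.154,-0.002,0.003,0,0.21,0.545,-0.154,-0.002,0.003,0,0.24,0.62,-0.154,-0.002,0.003,0,0.27,0.695,-0.154,-0.002,0.003,0,0.295,0.765,-0.154,-0.002,0.003,0,0.32,0.825,-0.154,-0.002,0.003,0,0.3345,0.869,-0.154,-0.002,0.003,0,0.3345,0.869,-0.154,-0.002,0.003,0,0.3345,0.869,-0.154,-0.002,0.003,0]

```text
t: 29.5
tool_pos: [0.4762, 0.3224, 0.1986]
tool_rot: [0.003, -3.139, -0.001]
contact_force: [-0.4, -0.8, -1.5]
opening: 0.0544
grip_force: 48.3
```

```bash
python3 - <<'E'
from h import *
o=ctrl.get_obs();p=o["tool_pos"];print(o["t"],p,o["tool_rot"],o["opening"],o["grip_force"],o["contact_force"])
for w in[(.4775,.322,.1225,0)]:print(move(*w))
E
```

```text
29.5 [0.4762478  0.32241874 0.19864043] [ 2.68542299e-03 -3.13905538e+00 -1.27089505e-03] 0.05435332357442868 48.26141020283103 [-0.36071153 -0.84947739 -1.52480609]
[-0.0024 -0.0008  0.1269  0.0005 -0.0016  0.0011]
```

apply_moves:
  rows: [-0.002,-0.0008,0.03,0,-0.0015,0,-0.002,-0.0008,0.07,0,-0.0015,0,-0.002,-0.0008,0.1,0,-0.0015,0,-0.002,-0.0008,0.115,0,-0.0015,0,-0.002,-0.0008,0.125,0,-0.0015,0,-0.002,-0.0008,0.125,0,-0.0015,0,-0.002,-0.0008,0.125,0,-0.0015,0,-0.002,-0.0008,0.125,0,-0.0015,0]

```text
t: 30.3
tool_pos: [0.4785, 0.3222, 0.1249]
tool_rot: [-0.0, 3.139, 0.004]
contact_force: [-0.1, 0.5, -2.5]
opening: 0.0542
grip_force: 48.3
```

```bash
python3 - <<'E'
from h import *
o=ctrl.get_obs();p=o["tool_pos"];print(o["t"],p,o["tool_rot"],o["opening"],o["grip_force"],o["contact_force"])
for w in[(.4775,.322,.1195,0)]:print(move(*w))
E
```

```text
30.3 [0.4785437  0.32220008 0.12492299] [-3.44233662e-04  3.13945918e+00  3.94436183e-03] 0.05416700715565293 48.271801359951496 [-0.12121755  0.51711808 -2.47140452]
[ 0.0018 -0.0004  0.009   0.0016  0.0014  0.0001]
```

apply_moves:
  rows: [0.0018,-0.0004,0.003,0.0015,0.0014,0,0.0018,-0.0004,0.006,0.0015,0.0014,0,0.0018,-0.0004,0.0088,0.0015,0.0014,0,0.0018,-0.0004,0.0088,0.0015,0.0014,0,0.0018,-0.0004,0.0088,0.0015,0.0014,0]

```text
t: 30.8
tool_pos: [0.4769, 0.3219, 0.1196]
tool_rot: [0.001, -3.14, 0.001]
contact_force: [-3.1, -1.4, 5.5]
opening: 0.054
grip_force: 49.0
```

Contact is made; release and rise for a check.

apply_moves:
  rows: [0,0,0,0,0,0,0,0,0,0,0,0,0,0,0,0,0,0,0,0,0,0,0,0,0,0,0,0,0,0,0,0,0,0,0,0,0,0,-0.03,0,0,0,0,0,-0.09,0,0,0,0,0,-0.16,0,0,0,0.05,-0.05,-0.22,0,0,0,0.1,-0.1,-0.25,0,0,0,0.15,-0.15,-0.25,0,0,0,0.15,-0.15,-0.25,0,0,0,0.15,-0.15,-0.25,0,0,0]
  grip: 1

```text
t: 32.2
tool_pos: [0.3866, 0.2314, 0.2688]
tool_rot: [-0.001, -3.141, 0.0]
contact_force: [0.4, 0.1, -0.1]
opening: 0.0853
grip_force: 0.0
```

```bash
python3 - <<'E'
from h import *
o=ctrl.get_obs();c=cam("wrist",o);print(o["t"],o["tool_pos"])
im,d=ctrl.get_image("wrist");cv2.imwrite("pics/w12.png",im)
P=cloud(c,d);H=hsv(im);h,s,v=[H[...,k] for k in range(3)]
near=(abs(P[...,0]-.477)<.1)&(abs(P[...,1]-.322)<.1)
m=near&(s<70)&(v>140)&(P[...,2]>.08)
b=blobs(m,50)[0];print("lid",(circ(plane(c,b,.095))*1e3).round(1),np.nanmedian(P[m],0))
g=near&(h>40)&(h<90)&(s>70)&(P[...,2]<.03)
b=blobs(g,50);print("green",rect(plane(c,np.vstack(b),.010)))
a=(P[...,1]<-.2)&(P[...,2]>.055)&(P[...,2]<.075)
print(np.round(move(.4156,-.3082,.22,-3),4))
E
```

```text
32.2 [0.38660141 0.23140637 0.26884272]
lid [474.3 317.4  21.3] [0.47465057 0.30788046 0.0955834 ]
green [475.2 321.6 100.6  67.  -14.2]
[-4.740e-02 -9.001e-01  8.160e-02 -1.000e-04 -6.000e-04  3.330e-02]
```

View pics/w12.png

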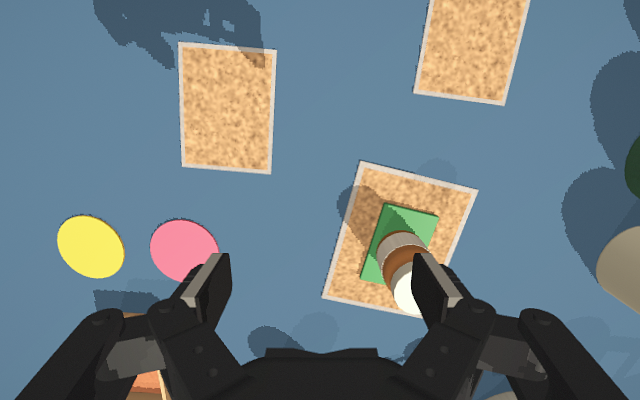

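The jar stands upright on the tile (405,270); the lid is half behind a finger, so I'll verify numerically from the top camera. Next the cups.

apply_moves:
  rows: [-0.047,-0.9,0.03,0,-0.001,0.033,-0.047,-0.9,0.03,0,-0.001,0.033,-0.047,-0.9,0.03,0,-0.001,0.033,-0.047,-0.9,0.03,0,-0.001,0.033,-0.047,-0.9,0.03,0,-0.001,0.033,-0.047,-0.9,0.03,0,-0.001,0.033,-0.047,-0.9,0.03,0,-0.001,0.033,-0.047,-0.9,0.03,0,-0.001,0.033,-0.047,-0.9,0.03,0,-0.001,0.033,-0.047,-0.9,0.03,0,-0.001,0.033,-0.047,-0.9,0.03,0,-0.001,0.033,-0.047,-0.9,0.03,0,-0.001,0.033,-0.047,-0.9,0.03,0,-0.001,0.033,-0.047,-0.9,0.03,0,-0.001,0.033,-0.047,-0.9,0.03,0,-0.001,0.033]

```text
t: 33.75
tool_pos: [0.4158, -0.3072, 0.2508]
tool_rot: [-0.078, -3.14, 0.001]
contact_force: [0.2, -0.6, -0.7]
opening: 0.0856
grip_force: 0.0
```

```bash
cat > rim.py <<'E'
from h import *
def rims(im,d,c,z,guess):
    P=cloud(c,d);Z=P[...,2];H=hsv(im);h,s,v=[H[...,k] for k in range(3)]
    for n,(gx,gy) in guess.items():
        m=(Z>z-.007)&(Z<z+.008)&(np.hypot(P[...,0]-gx,P[...,1]-gy)<.045)
        b=blobs(m,30)
        if not b: print(n,"none");continue
        w=plane(c,b[0],z);q=circ(w)
        for _ in range(6):
            e=np.hypot(*(w-q[:2]).T)-q[2];q=circ(w[np.abs(e)<max(.0015,np.median(abs(e))*1.5)])
        print(n,(q*1e3).round(1),b[0].min(0),b[0].max(0))
E
python3 - <<'E'
from rim import *
o=ctrl.get_obs();c=cam("wrist",o);print(o["t"],o["tool_pos"],o["tool_rot"])
im,d=ctrl.get_image("wrist");cv2.imwrite("pics/w13.png",im)
g=dict(yel=(.527,-.314),rose=(.414,-.308));rims(im,d,c,.063,g)
t,dt=ctrl.get_image("top");ct=cam("top");cv2.imwrite("pics/t13.png",t)
rims(t,dt,ct,.063,g)
P=cloud(ct,dt);H=hsv(t)
m=(P[...,2]>.085)&(np.hypot(P[...,0]-.476,P[...,1]-.322)<.045)
b=blobs(m,20)[0];print("jar",(circ(plane(ct,b,.095))*1e3).round(1))
gr=(H[...,0]>40)&(H[...,0]<90)&(H[...,1]>70)&(np.hypot(P[...,0]-.476,P[...,1]-.322)<.08)
print("green",rect(plane(ct,np.vstack(blobs(gr,10)),.01)))
E
```

```text
33.75 [ 0.41583305 -0.30717882  0.25080765] [-7.81383814e-02 -3.14015467e+00  7.23542855e-04]
yel [ 524.2 -312.8   32.9] [288. 269.] [352. 328.]
rose [ 413.3 -307.2   31.7] [284. 153.] [357. 224.]
yel [ 524.3 -310.9   31.1] [452. 143.] [479. 169.]
rose none
jar [476.3 322.1  24.8]
green [475.5 322.2  99.7  65.2 -14.9]
```

Jar is centred on the tile within 1 mm. Grip the rose cup.

```bash
python3 -c "
from h import *
print(move(.4133,-.3073,.1,-3))"
```

```text
[ 4.000e-03 -1.000e-04  2.518e-01 -6.000e-04 -0.000e+00  1.600e-03]
```

apply_moves:
  rows: [0.004,0,0.05,-0.0006,0,0.0016,0.004,0,0.12,-0.0006,0,0.0016,0.004,0,0.18,-0.0006,0,0.0016,0.004,0,0.22,-0.0006,0,0.0016,0.004,0,0.252,-0.0006,0,0.0016,0.004,0,0.252,-0.0006,0,0.0016,0.004,0,0.252,-0.0006,0,0.0016]

```text
t: 34.55
tool_pos: [0.4132, -0.3079, 0.1002]
tool_rot: [-0.084, -3.14, -0.0]
contact_force: [0.3, -0.7, 0.1]
opening: 0.0856
grip_force: 0.0
```

apply_moves:
  rows: [0,0,0,0,0,0,0,0,0,0,0,0,0,0,0,0,0,0,0,0,0,0,0,0,0,0,0,0,0,0,0,0,0,0,0,0,0,0,0,0,0,0,0,0,0,0,0,0]
  grip: 0.55
  grip_force: 30

```text
t: 35.35
tool_pos: [0.4139, -0.3089, 0.102]
tool_rot: [0.085, 3.138, -0.002]
contact_force: [-0.0, 1.9, 6.4]
opening: 0.0617
grip_force: 32.5
```

```bash
python3 - <<'E'
from rim import *
o=ctrl.get_obs();p=o["tool_pos"];print(o["t"],p,o["tool_rot"],o["opening"],o["grip_force"],o["contact_force"])
im,d=ctrl.get_image("wrist");rims(im,d,cam("wrist",o),.063,dict(rose=(p[0],p[1])))
dx=p[0]-.4133
print(dx)
for z in(.07,.004):print(move(.484+dx,.0661,p[2]+z,-3))
E
```

```text
35.35 [ 0.41393312 -0.30891997  0.10196962] [ 8.49107499e-02  3.13828842e+00 -2.46986714e-03] 0.06169220900351026 32.5479823289686 [-3.84954556e-03  1.90138844e+00  6.37153654e+00]
rose [ 413.1 -308.8   33. ] [208. 215.] [434. 352.]
0.0006331236746430213
[-0.0841  0.6304 -0.1174 -0.001   0.0014 -0.0011]
[-0.0839  0.6305 -0.0074 -0.001   0.0014 -0.0011]
```

apply_moves:
  rows: [0,0,-0.03,0,0,0,0,0,-0.08,0,0.001,0,0,0,-0.117,-0.001,0.001,0,-0.005,0.05,-0.117,-0.001,0.001,0,-0.015,0.12,-0.117,-0.001,0.001,0,-0.025,0.2,-0.117,-0.001,0.001,0,-0.037,0.28,-0.117,-0.001,0.001,0,-0.048,0.36,-0.117,-0.001,0.001,0,-0.058,0.44,-0.117,-0.001,0.001,0,-0.069,0.52,-0.117,-0.001,0.001,0,-0.078,0.585,-0.117,-0.001,0.001,0,-0.084,0.6305,-0.117,-0.001,0.001,-0.001,-0.084,0.6305,-0.09,-0.001,0.001,-0.001,-0.084,0.6305,-0.05,-0.001,0.001,-0.001,-0.084,0.6305,-0.02,-0.001,0.001,-0.001,-0.084,0.6305,-0.0074,-0.001,0.001,-0.001,-0.084,0.6305,-0.0074,-0.001,0.001,-0.001,-0.084,0.6305,-0.0074,-0.001,0.001,-0.001]

```text
t: 37.2
tool_pos: [0.4843, 0.0667, 0.1052]
tool_rot: [-0.083, -3.14, -0.003]
contact_force: [0.2, 0.1, -0.1]
opening: 0.0622
grip_force: 33.3
```

```bash
python3 - <<'E'
from h import *
o=ctrl.get_obs();p=o["tool_pos"];print(o["t"],p,o["tool_rot"],o["opening"],o["grip_force"],o["contact_force"])
print(move(.4846,.0661,.0996,-3))
E
```

```text
37.2 [0.48428037 0.06669576 0.10515147] [-8.27910736e-02 -3.14008576e+00 -2.77852018e-03] 0.06217731668080824 33.31309193818015 [ 0.19364053  0.07819668 -0.08687315]
[-0.0006 -0.001   0.0093  0.0011 -0.0003 -0.0002]
```

Lower, then release and rise in the next call.

apply_moves:
  rows: [-0.0006,-0.001,0.003,0.001,0,0,-0.0006,-0.001,0.006,0.001,0,0,-0.0006,-0.001,0.009,0.001,0,0,-0.0006,-0.001,0.009,0.001,0,0,-0.0006,-0.001,0.009,0.001,0,0]

```text
t: 37.7
tool_pos: [0.4848, 0.0661, 0.1001]
tool_rot: [-0.083, -3.14, -0.0]
contact_force: [-1.5, -0.0, 5.9]
opening: 0.0617
grip_force: 33.8
```

apply_moves:
  rows: [0,0,0,0,0,0,0,0,0,0,0,0,0,0,0,0,0,0,0,0,0,0,0,0,0,0,0,0,0,0,0,0,0,0,0,0,0,0,-0.05,0,0,0,0,0,-0.12,0,0,0,0,0,-0.2,0,0,0,0,0,-0.2,0,0,0,0,0,-0.2,0,0,0]
  grip: 1

```text
t: 38.8
tool_pos: [0.4851, 0.0662, 0.2207]
tool_rot: [0.082, 3.139, 0.0]
contact_force: [-0.3, -0.4, -1.0]
opening: 0.0857
grip_force: 0.0
```

```bash
python3 - <<'E'
from rim import *
o=ctrl.get_obs();p=o["tool_pos"];print(o["t"],p,o["tool_rot"],o["opening"])
im,d=ctrl.get_image("wrist");rims(im,d,cam("wrist",o),.061,dict(rose=(.484,.066)))
print(move(.5242,-.312,.22,-3))
E
```

```text
38.8 [0.48509249 0.06619055 0.22065375] [8.23584326e-02 3.13860325e+00 3.88310053e-04] 0.0857228738219579
rose [484.1  67.3  31.8] [282. 160.] [362. 239.]
[-9.980e-02 -6.259e-01 -2.500e-03  1.000e-04 -1.100e-03 -1.000e-04]
```

apply_moves:
  rows: [-0.1,-0.626,-0.0025,0,-0.001,0,-0.1,-0.626,-0.0025,0,-0.001,0,-0.1,-0.626,-0.0025,0,-0.001,0,-0.1,-0.626,-0.0025,0,-0.001,0,-0.1,-0.626,-0.0025,0,-0.001,0,-0.1,-0.626,-0.0025,0,-0.001,0,-0.1,-0.626,-0.0025,0,-0.001,0,-0.1,-0.626,-0.0025,0,-0.001,0,-0.1,-0.626,-0.0025,0,-0.001,0,-0.1,-0.626,-0.0025,0,-0.001,0,-0.1,-0.626,-0.0025,0,-0.001,0]

```text
t: 39.95
tool_pos: [0.5239, -0.3107, 0.2184]
tool_rot: [-0.081, -3.138, -0.003]
contact_force: [0.8, -0.2, -0.2]
opening: 0.0853
grip_force: 0.0
```

```bash
python3 - <<'E'
from rim import *
o=ctrl.get_obs();p=o["tool_pos"];print(o["t"],p,o["tool_rot"],o["opening"])
im,d=ctrl.get_image("wrist");rims(im,d,cam("wrist",o),.063,dict(yel=(.5242,-.312)))
print(move(.5242,-.3125,.1,-3))
E
```

```text
39.95 [ 0.52390343 -0.31066585  0.21844981] [-0.08098664 -3.13784117 -0.00349537] 0.08533641204472432
yel [ 525.3 -313.3   31.9] [276. 165.] [358. 245.]
[-0.0007 -0.0036  0.1982  0.001  -0.0013  0.0008]
```

apply_moves:
  rows: [-0.002,-0.0045,0.05,0.001,-0.001,0,-0.002,-0.0045,0.1,0.001,-0.001,0,-0.002,-0.0045,0.14,0.001,-0.001,0,-0.002,-0.0045,0.175,0.001,-0.001,0,-0.002,-0.0045,0.198,0.001,-0.001,0,-0.002,-0.0045,0.198,0.001,-0.001,0,-0.002,-0.0045,0.198,0.001,-0.001,0]

```text
t: 40.7
tool_pos: [0.5258, -0.3144, 0.102]
tool_rot: [0.081, 3.139, -0.003]
contact_force: [0.8, -0.5, 1.6]
opening: 0.0855
grip_force: 0.0
```

apply_moves:
  rows: [0,0,0,0,0,0,0,0,0,0,0,0,0,0,0,0,0,0,0,0,0,0,0,0,0,0,0,0,0,0,0,0,0,0,0,0,0,0,0,0,0,0,0,0,0,0,0,0]
  grip: 0.55
  grip_force: 30

```text
t: 41.5
tool_pos: [0.5266, -0.3154, 0.1035]
tool_rot: [0.082, 3.137, -0.005]
contact_force: [-1.3, 1.9, 6.3]
opening: 0.0618
grip_force: 33.1
```

```bash
python3 - <<'E'
from rim import *
o=ctrl.get_obs();p=o["tool_pos"];print(o["t"],p,o["tool_rot"],o["opening"],o["grip_force"],o["contact_force"])
dx=p[0]-.525
for z in(.07,.004):print(move(.4791+dx,-.0519,p[2]+z,-3))
print(dx,p[2]-.0024)
E
```

```text
41.5 [ 0.52655666 -0.31538943  0.10346553] [ 0.08245432  3.13650161 -0.00460469] 0.06177575741389443 33.08492611039355 [-1.27223764  1.85297245  6.28527444]
[ 9.900e-02  4.342e-01 -1.183e-01 -1.800e-03  2.600e-03 -1.000e-04]
[ 9.940e-02  4.345e-01 -8.300e-03 -1.800e-03  2.600e-03 -1.000e-04]
0.0015566619415559035 0.10106553346765708
```

apply_moves:
  rows: [0,0,-0.03,0,0,0,0,0,-0.08,0,0.001,0,0,0,-0.117,-0.001,0.002,0,0.012,0.05,-0.117,-0.002,0.0025,0,0.028,0.12,-0.117,-0.002,0.0025,0,0.045,0.2,-0.117,-0.002,0.0025,0,0.063,0.28,-0.117,-0.002,0.0025,0,0.08,0.35,-0.117,-0.002,0.0025,0,0.092,0.405,-0.117,-0.002,0.0025,0,0.099,0.4345,-0.117,-0.002,0.0025,0,0.099,0.4345,-0.09,-0.002,0.0025,0,0.099,0.4345,-0.05,-0.002,0.0025,0,0.099,0.4345,-0.02,-0.002,0.0025,0,0.099,0.4345,-0.0083,-0.002,0.0025,0,0.099,0.4345,-0.0083,-0.002,0.0025,0,0.099,0.4345,-0.0083,-0.002,0.0025,0]

```text
t: 43.1
tool_pos: [0.4803, -0.0516, 0.1066]
tool_rot: [-0.083, -3.139, -0.002]
contact_force: [0.2, -0.3, -0.7]
opening: 0.0618
grip_force: 33.3
```

```bash
python3 - <<'E'
from h import *
o=ctrl.get_obs();p=o["tool_pos"];print(o["t"],p,o["tool_rot"],o["opening"],o["grip_force"],o["contact_force"])
print(move(.4805,-.0519,.1011,-3))
E
```

```text
43.1 [ 0.48028797 -0.05155047  0.10663745] [-8.26962720e-02 -3.13890738e+00 -2.31360520e-03] 0.06182617171284482 33.31428556768515 [ 0.19189146 -0.25284488 -0.70061878]
[-0.0004 -0.0006  0.0092  0.0009 -0.001  -0.0002]
```

apply_moves:
  rows: [-0.0004,-0.0006,0.003,0.001,-0.001,0,-0.0004,-0.0006,0.006,0.001,-0.001,0,-0.0004,-0.0006,0.009,0.001,-0.001,0,-0.0004,-0.0006,0.009,0.001,-0.001,0,-0.0004,-0.0006,0.009,0.001,-0.001,0]

```text
t: 43.6
tool_pos: [0.4807, -0.0519, 0.1015]
tool_rot: [0.082, 3.14, -0.0]
contact_force: [-1.9, 0.4, 4.6]
opening: 0.0617
grip_force: 33.7
```

apply_moves:
  rows: [0,0,0,0,0,0,0,0,0,0,0,0,0,0,0,0,0,0,0,0,0,0,0,0,0,0,0,0,0,0,0,0,0,0,0,0,0,0,-0.05,0,0,0,0,0,-0.12,0,0,0,0,0,-0.2,0,0,0,0,0,-0.28,0,0,0,0,0,-0.3,0,0,0,0,0,-0.3,0,0,0,0,0,-0.3,0,0,0]
  grip: 1

```text
t: 44.9
tool_pos: [0.4796, -0.0516, 0.2789]
tool_rot: [-0.082, -3.137, -0.001]
contact_force: [-0.5, -0.4, -0.6]
opening: 0.0853
grip_force: 0.0
```

```bash
python3 - <<'E'
from rim import *
o=ctrl.get_obs();p=o["tool_pos"];print(o["t"],p,o["tool_rot"],o["opening"])
c=cam("wrist",o);im,d=ctrl.get_image("wrist");cv2.imwrite("pics/w20.png",im);rims(im,d,c,.061,dict(rose=(.484,.066),yel=(.479,-.052)))
P=cloud(c,d);H=hsv(im);h,s,v=[H[...,k] for k in range(3)]
for n,mk,g in(("yel",(h>15)&(h<38)&(s>110),(.479,-.052)),("rose",((h>160)|(h<3))&(s>70),(.484,.066))):
    r=np.hypot(P[...,0]-g[0],P[...,1]-g[1])
    q=P[mk&(r<.047)&(P[...,2]<.012)];print(n,"matz",np.median(q[:,2]),len(q))
t,dt=ctrl.get_image("scene");cs=cam("scene");Q=cloud(cs,dt)
rims(t,dt,cs,.061,dict(rose=(.484,.066),yel=(.479,-.052)))
m=(Q[...,2]>.088)&(np.hypot(Q[...,0]-.476,Q[...,1]-.322)<.045);print("jar",(circ(plane(cs,blobs(m,10)[0],.095))*1e3).round(1),np.nanmedian(Q[m][:,2]))
m=(np.hypot(Q[...,0]-.63,Q[...,1])<.03);print("disp stack z",np.nanmedian(Q[m][:,2]))
E
```

```text
44.9 [ 0.47964751 -0.05158469  0.2788988 ] [-8.23988082e-02 -3.13725537e+00 -1.10130589e-03] 0.08528738414542932
rose [484.3  66.1  32.3] [409. 150.] [477. 214.]
yel [479.5 -50.6  31.6] [289. 151.] [354. 216.]
yel matz 0.004445718310900515 2165
rose matz 0.004088419026086365 2095
rose [486.9  66.3  32.9] [323. 192.] [345. 211.]
yel [481.6 -51.1  32.6] [292. 215.] [315. 236.]
jar [478.9 321.1  25.7] 0.09687883742753367
disp stack z 0.03350100908500847
```

```bash
python3 -c "
from station import ctrl
print(ctrl.finish_job())"
```

```text
the job is handed in; nothing more can be done
None
```

The job is handed in after 45 s of the 136 s. By the last camera measurements, the green coaster lies flat about 2 mm off the placemat's centre and aligned with it. The jar stands centred on the coaster, each cup is within about 1.5 mm of the centre of its own mat, and the other two coasters are still in the dispenser.

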